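# Deburr a clamped circuit board's edge with forward file strokes

### The job

Take the block-handled file from its grey tray and dress the raw upper edge of the circuit board standing in the board holder: three long strokes away from the robot, each beginning with the front half of the file on the middle of the edge and ending with the rear half on it, the file kept level and pressed on steadily but gently (about 7 N; beyond 20 N the board cracks), and lifted clear for each return so that it never drags backwards. Then lay the file flat back in its tray, let go, and leave the other things on the bench where they are.

Things in the scene. Friction and masses are not known exactly. Their poses are not given: they have to be found in the camera images.
- file: flat file 170 x 26 x 6 mm under an aluminium deck 130 x 34 mm (top 16 mm above the underside); on its middle a wooden grip block, 30 (x) x 34 (y) mm, from 16 to 60 mm up. 0.25 kg. Origin: centre of the file's underside; x along the file, forward (roughly away from the robot), z up. Grip from above by the block's front and rear faces (30 mm apart in x), fingertips at the deck, which keeps the file level.
- tray: shallow open tray 206 (x) x 66 (y) x 10 mm with 4 mm walls and an about 4 mm floor, fixed to the bench; the file lies in it with its length along x. Origin: centre of underside.
- holder: fixed board holder: base 90 (x) x 160 (y) x 12 mm, two posts at y = -66 and 66 mm, 73 mm high; between them an upright green board 3 mm thick in the plane x = 0. Its raw upper edge runs level along y, 83 to 97 mm above the base's underside (not measured: find it by touch), giving 0.1 mm per N downwards. Origin: centre of the base's underside; x is the stroke direction (away from the robot), z up.
- board_flex (a joint): how far the board is bent along the holder's x, in m: 0 at rest, positive when the file drags it forward, negative when dragged back towards the robot; springy, 1000 N/m (some 2 to 4 mm under a good stroke).
- spool: bystander, loose: white solder spool standing on end, 44 mm across, 38 mm high; origin: centre of underside
- tippot: bystander, loose: open black cup of 68 mm rim, 55 mm high; origin: centre of underside
- tape: bystander, loose: roll of paper tape lying flat, 72 mm across, 22 mm high; origin: centre of underside
- driver: bystander, loose: grey-handled screwdriver lying flat, 160 mm long
- flask: bystander, loose: small clear bottle, 36 mm across, 85 mm high; origin: centre of underside
- handset: bystander, loose: open half of a remote-control handset lying flat, 130 x 45 x 17 mm; origin: centre of underside
- jar: bystander, loose: small glass jar with black lid, 48 mm across, 40 mm high; origin: centre of underside
Mind the look-alikes: they are no part of the job. Leave any blue or green look-alike of the file alone.

How it is judged:
On the way, in this order (a step that is already met when the one before it is completed fails the run):
1. first stroke: front half of the file set down on the board's edge (file's middle over 15 mm short of the edge) (contact force between file and holder above 1.5 N and x of file in the frame of holder below -0.015 m and z of file in the frame of holder above 0.078 m and y of file in the frame of holder between -0.035 and 0.035 m), for 0.04 s.
2. first stroke: pushed forward under load, the file's middle passing the edge (pressed over 2 N, board bent forward over 1 mm) (contact force between file and holder above 2 N and x of file in the frame of holder between -0.01 and 0.01 m and value of joint board_flex above 0.001 m and y of file in the frame of holder between -0.035 and 0.035 m), for 0.04 s.
3. first stroke: still pushed forward under load with the file's middle over 15 mm past the edge (contact force between file and holder above 2 N and x of file in the frame of holder above 0.015 m and value of joint board_flex above 0.001 m and y of file in the frame of holder between -0.035 and 0.035 m), for 0.04 s.
4. second stroke: front half of the file set down on the board's edge (file's middle over 15 mm short of the edge) (all of step 1), for 0.04 s.
5. second stroke: pushed forward under load, the file's middle passing the edge (pressed over 2 N, board bent forward over 1 mm) (all of step 2), for 0.04 s.
6. second stroke: still pushed forward under load with the file's middle over 15 mm past the edge (all of step 3), for 0.04 s.
7. third stroke: front half of the file set down on the board's edge (file's middle over 15 mm short of the edge) (all of step 4), for 0.04 s.
8. third stroke: pushed forward under load, the file's middle passing the edge (pressed over 2 N, board bent forward over 1 mm) (all of step 5), for 0.04 s.
9. third stroke: still pushed forward under load with the file's middle over 15 mm past the edge (all of step 6), for 0.04 s.
At the end, for the whole second after the job is handed in: The file lies flat on the tray's floor between its walls (its middle within 22 mm of the tray's middle, along the tray within 0.2 rad, tilted under 0.06 rad, under 4 mm off the floor), at rest and released (horizontal distance between file and tray below 0.022 m and z of file in the frame of tray below 0.008 m and angle between file's own z axis and vertical below 0.06 rad and angle between the x axis of file and the x axis of tray, either way round below 0.2 rad and linear speed of file below 0.02 m/s and contact force between the fingers and file below 0.05 N); the robot touches nothing.
It fails at once if the file bears on the board or holder with more than 20 N (contact force between file and holder above 20 N).
It fails at once if the file drags the board backwards (bent back over 1.5 mm) (value of joint board_flex below -0.0015 m).
It fails at once if the file bears on the edge while tilted over 0.2 rad (contact force between file and holder above 2 N and angle between file's own z axis and vertical above 0.2 rad).
It fails at once if a bystander is moved over 30 mm (distance of any of spool, tippot, tape, driver, flask, handset, jar from where it was at the start of the episode above 0.03 m).
It also fails if it takes over 72 s, if anything falls off the work surface, if the arm or the gripper's body presses on something with over 40 N, if the wrist force passes 120 N, or if a joint passes its speed limit or range.

### The arm

A 7-joint arm with a two-finger parallel gripper is mounted at the origin on the work surface. World frame = base frame: x ahead of the robot, y to its left, z up, the work surface at z = 0. Lengths are in m, angles in rad, forces in N, time in s.
With the tool pointing down it reaches from about 0.425 to 0.875 m from the base axis. Payload 4.7 kg.
Tool frame: the origin (TCP) lies midway between the tips of the shut fingers; the grasp point (between the pads) lies robot.hold_point_z behind it (robot.hold_point_z is the distance from the TCP to the grasp point, in m); z points along the fingers, y is the direction in which the jaws open and shut (so a half turn about z gives the same grasp; the last joint's range is limited). The gripper opens to 87 mm and grips with 3 to 60 N. Pads are 19 mm wide; open, the fingers measure 117 mm over their backs; the gripper's body (75 mm by 190 mm) begins 51 mm behind the grasp point.
Start: joints at [-1.279, 0.321, -0.07, 1.45, 0.023, 1.371, -0.057], TCP at [0.178, 0.625, 0.223] pointing down, gripper open.
Joint ranges: [-2.86, 2.86], [-0.3, 2.09], [-1.38, 1.24], [0.06, 2.45], [-1.56, 4.7], [0.09, 2.05], [-2.69, 2.69]. Speed limits (rad/s): [2.57, 2.57, 3.14, 3.14, 3.14, 3.14, 3.14].

### API

Orientations are given as a unit quaternion [w, x, y, z].
In Python, from cell import state, read_camera, calibration, workorder, finder, robot gives the robot as it stands.
- The arm moves only by the tool carry_out, never from a script. Its argument "commands" is a list of rows, each an object of numbers: "dx", "dy", "dz": the shift along the tool's x, y, z in mm; "rx", "ry", "rz": the turn, a rotation vector about the tool's x, y, z in degrees; "fingers": the gripper command: -1 is shut, 1 is fully open, values between are in proportion. A call has exactly 10 rows; each row shifts and turns the commanded pose from where the row before left it, along the tool's axes as they then stand; what a row does not reach is not made up. A row lasts 1/10 s, in which the tool goes at most 50 mm and 8.59 degrees, less where a joint would pass 70% of its speed; a pose out of reach is approached as far as the arm can. A call with a gripper value outside its range is refused whole. The fingers move at their own pace and stop on an object; the grip force is fixed at half the most. Time passes only in rows, so rows that do not move let the fingers close, or fill a call up. It gives the time, the measured TCP pose, the force and the opening at its end, in the units of the state.
- state(): the state, without advancing time (a new reading comes with each control period).
- read_camera(name): name is "side" or "top" or "wrist"; returns the picture (480x640x3 uint8, red, green, blue); there is no depth.
- calibration(name): a dict with "vertical_fov" (degrees; the focal length in pixels is half the picture's height over the tangent of half this angle, whatever the lens; pixels are square), "cx", "cy" (the principal point, pixels), "R" (3x3) and "t" (3): a world point X has camera coordinates R X + t. Camera axes: x right, y down, z forward; pixel columns grow to the right and rows downward; lengths in m; the calibration is good to about 2 mm. A picture is of the moment at which its call begins: read the wrist's pose just before it. calibration takes no time and is no camera call; for the wrist camera it gives the pose at the moment of the call.
- workorder.job_done(): hands the job in, once; it reports no verdict.
Trained networks look in the newest picture that a camera, given by its name, has taken for a name from the list of things; names that differ only in an ending like _2 or _b are one class to them, and where a whole thing is asked for, a point or a joint stands for the part that bears it (a point fixed in the world has none). Each returns a list of dicts, best first, with "p" (0 to 1); they miss things now and then, are a little off and sometimes report something else, mostly with a low value. They report only what shows in the picture. A call takes as long as a camera call. They do not tell look-alikes from the thing itself.
- finder.masks_of(camera, name): "region" (480x640 bool, what is visible of it) and "bbox" ([left, top, right, bottom] in pixels, round what is visible of it).
- finder.place_of(camera, name): "uv" ([column, row] in pixels: a listed point, or the origin of a listed thing).
The state is a dict: "time_s": time; "joint_positions": joint angles; "joint_velocities": joint speeds; "joint_efforts": joint torques, N m; "tool_pos": TCP position; "orientation": TCP orientation; "ft_force": force on the tool from outside, world axes, zero at the start; "torque": the same for the moment, N m; "width": finger opening in m.
Only numpy, scipy, OpenCV 4.12 (cv2) and the standard library are available. Lean on these libraries where they do the work, as an engineer would, in place of code of your own. Each camera call takes 0.05 s, during which the arm holds its last target.

## Working session

There is one attempt and no reset: what is moved stays moved. The work goes in short steps, Python scripts to look and compute and a tool call to move; the robot and the scene stay as the last step left them, time stands still between calls to the robot, and variables do not carry over. Pictures are saved under pics/ and viewed, and the job is handed in when it is done.

Besides the shell and the picture viewer there is one more tool, called after "Call:" as name(argument=value, ...) on one line, values as JSON. carry_out: Moves the arm, as the interface text tells. Its arguments: {"type":"object","properties":{"commands":{"type":"array","items":{"type":"object","properties":{"dx":{"type":"number"},"dy":{"type":"number"},"dz":{"type":"number"},"rx":{"type":"number"},"ry":{"type":"number"},"rz":{"type":"number"},"fingers":{"type":"number"}}}}},"required":["commands"]}

```bash
ls; mkdir -p pics; python3 - <<'E'
from cell import state, read_camera, calibration, workorder, finder, robot
import cv2,json
s=state();print(s)
print(robot.hold_point_z, [x for x in dir(robot) if x[0]!='_'])
for n in ("top","side","wrist"):
    im=read_camera(n);cv2.imwrite(f"pics/{n}0.png",im[:,:,::-1])
    c=calibration(n);print(n,c)
E
```

```text
pics
{'time_s': 0.0, 'joint_positions': array([-1.27887518,  0.32183703, -0.07009489,  1.45163589,  0.02261695,
        1.37079401, -0.05688005]), 'joint_velocities': array([-6.30970806e-04,  3.63000673e-04,  1.52568964e-03, -9.69524250e-05,
       -7.48007919e-04, -5.47749019e-04,  5.53375687e-04]), 'joint_efforts': array([ 3.33510934e-04, -4.91277766e+01, -4.03899886e-01, -3.12532496e+01,
       -6.41273288e-02,  4.34179860e-02,  1.59121837e-04]), 'tool_pos': array([0.17817019, 0.62454744, 0.22147212]), 'orientation': array([-7.62104499e-05,  1.38433165e-01,  9.90371329e-01, -9.40411820e-04]), 'ft_force': array([-0.5082716 ,  0.09831727, -0.78901758]), 'torque': array([ 0.0010731 ,  0.04991033, -0.00063636]), 'width': 0.08686805056589805}
0.0187 ['PlanningError', 'hold_point_z']
top {'vertical_fov': 42.195284504577565, 'cx': 323.1281906824654, 'cy': 249.42060875066713, 'R': array([[ 0.02450321, -0.99944378,  0.02262115],
       [-0.98314884, -0.02819181, -0.18062001],
       [ 0.18115727, -0.01781419, -0.98329278]]), 't': array([-0.10708405,  0.4740305 ,  1.63786676])}
side {'vertical_fov': 55.349386304930306, 'cx': 319.46755855123905, 'cy': 242.17678933121883, 'R': array([[ 0.92506877, -0.37931543,  0.01917237],
       [-0.28190794, -0.71958861, -0.63460235],
       [ 0.25451068,  0.58164597, -0.77260098]]), 't': array([-0.46227767,  0.08953216,  1.10562501])}
wrist {'vertical_fov': 67.77193431049689, 'cx': 322.43495327928565, 'cy': 233.67309514537487, 'R': array([[ 2.74039205e-01,  9.61718437e-01, -4.01206975e-04],
       [ 9.17084131e-01, -2.61195112e-01,  3.01220534e-01],
       [ 2.89584548e-01, -8.29141764e-02, -9.53554418e-01]]), 't': array([-0.64993763, -0.03616901,  0.39149582])}
```

View pics/top0.png

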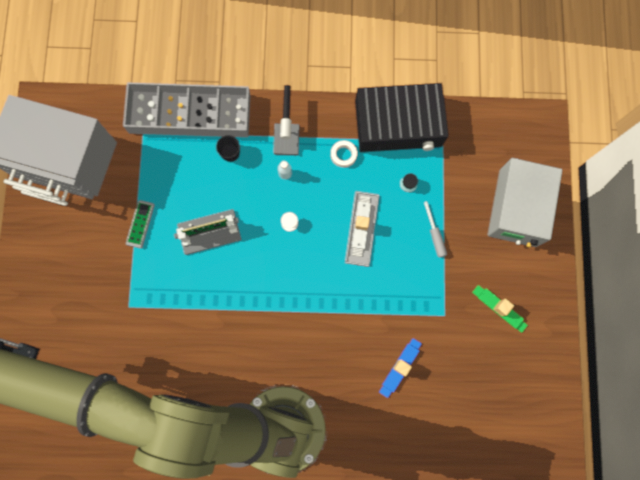

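View pics/side0.png

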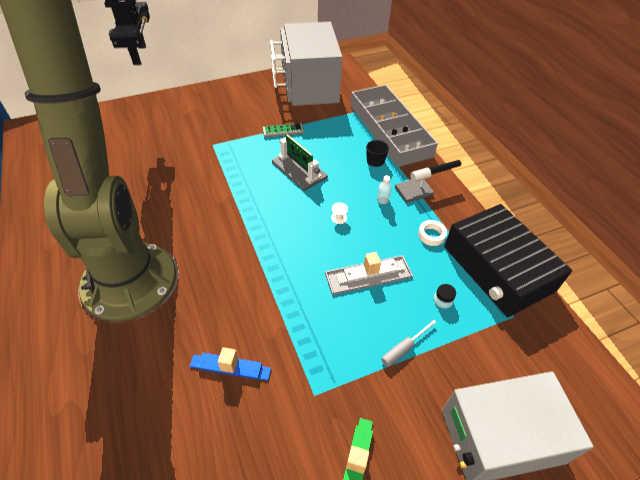

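```bash
cat > h.py <<'E'
import numpy as np, cv2, math
from cell import state, read_camera, calibration, workorder, finder, robot
from scipy.optimize import least_squares
def K(c):
    f=240/math.tan(math.radians(c['vertical_fov'])/2); return f
def proj(c,X):
    X=np.atleast_2d(X);P=X@np.array(c['R']).T+c['t'];f=K(c)
    return np.c_[f*P[:,0]/P[:,2]+c['cx'],f*P[:,1]/P[:,2]+c['cy']]
def back(c,uv,z):
    R=np.array(c['R']);o=-R.T@np.array(c['t']);d=R.T@np.array([(uv[0]-c['cx'])/K(c),(uv[1]-c['cy'])/K(c),1])
    return o+d*(z-o[2])/d[2]
def box(x0,x1,y0,y1,z0,z1): return np.array([[x,y,z] for x in(x0,x1) for y in(y0,y1) for z in(z0,z1)])
def place(p,pts):
    c,s=math.cos(p[2]),math.sin(p[2]);return np.c_[p[0]+c*pts[:,0]-s*pts[:,1],p[1]+s*pts[:,0]+c*pts[:,1],pts[:,2]]
def ypr(q):
    from scipy.spatial.transform import Rotation as Ro
    return Ro.from_quat([q[1],q[2],q[3],q[0]]).as_matrix()
E
python3 - <<'E'
from h import *
for n in("top","side"):
    im=read_camera(n);c=calibration(n)
    for o in("file","tray","holder"):
        for m in finder.masks_of(n,o)[:3]:
            r=m['region'].astype(np.uint8);ra=cv2.minAreaRect(cv2.findNonZero(r))
            print(n,o,round(m['p'],2),m['bbox'],r.sum(),ra)
        for m in finder.place_of(n,o)[:3]: print('  place',m['uv'],round(m['p'],2),back(c,m['uv'],0.004 if o=='file' else 0))
c=calibration("top");im=cv2.cvtColor(read_camera("top"),cv2.COLOR_RGB2BGR)
a=cv2.resize(im[175:280,330:400],None,fx=5,fy=5,interpolation=cv2.INTER_CUBIC)
b=cv2.resize(im[200:262,165:250],None,fx=5,fy=5,interpolation=cv2.INTER_CUBIC)
o=np.zeros((525,780,3),np.uint8);o[:525,:350]=a;o[:310,352:352+425]=b
cv2.imwrite("pics/c1.png",o)
E
```

```text
top file 0.81 [474.5, 285.2, 526.2, 330.4] 795 ((501.45123291015625, 306.56097412109375), (64.49976348876953, 16.554420471191406), 38.65980529785156)
top file 0.56 [354.7, 197.8, 373.5, 255.9] 681 ((361.52001953125, 225.86001586914062), (12.869341850280762, 59.538387298583984), 8.130102157592773)
top file 0.56 [380.4, 339.2, 418.1, 396.4] 755 ((401.182373046875, 368.42694091796875), (14.292865753173828, 62.708335876464844), 33.17851257324219)
  place [499.5, 309.9] 0.94 [ 0.32960617 -0.58238639  0.004     ]
  place [361.2, 230.8] 0.66 [ 0.53999371 -0.20008139  0.004     ]
  place [399.1, 367.3] 0.62 [ 0.16835124 -0.30698612  0.004     ]
top tray 0.98 [343.4, 193.7, 376.9, 267.0] 1075 ((362.0549621582031, 228.57113647460938), (24.92420196533203, 73.04316711425781), 7.305759906768799)
  place [362.6, 230.5] 0.96 [ 0.54183542 -0.20431018  0.        ]
top holder 0.72 [176.5, 211.5, 241.6, 255.7] 1999 ((207.43572998046875, 231.95492553710938), (33.441070556640625, 65.77615356445312), 74.84593200683594)
top holder 0.54 [282.6, 212.2, 300.1, 232.1] 233 ((289.5, 221.5), (17.0, 15.0), 90.0)
 
[... 502 characters left out ...]
.8025817871094), (20.521577835083008, 62.7691650390625), 13.392498016357422)
  place [352.8, 463.5] 0.93 [ 0.32911398 -0.57900487  0.004     ]
  place [370.6, 274.0] 0.82 [ 0.55181955 -0.2039448   0.004     ]
  place [227.3, 368.3] 0.57 [ 0.16234156 -0.31142726  0.004     ]
side tray 0.86 [324.8, 258.8, 412.9, 295.4] 955 ((368.0058898925781, 274.7764892578125), (23.86235237121582, 84.27749633789062), 77.47119140625)
  place [367.0, 277.8] 0.96 [ 0.54016588 -0.20855005  0.        ]
side holder 0.8 [274.4, 137.6, 324.7, 192.2] 1598 ((297.2500305175781, 164.25001525878906), (60.10407638549805, 32.52690887451172), 45.0)
  place [298.2, 168.4] 0.6 [ 5.23670817e-01  2.26324730e-01 -1.11022302e-16]
```

View pics/c1.png

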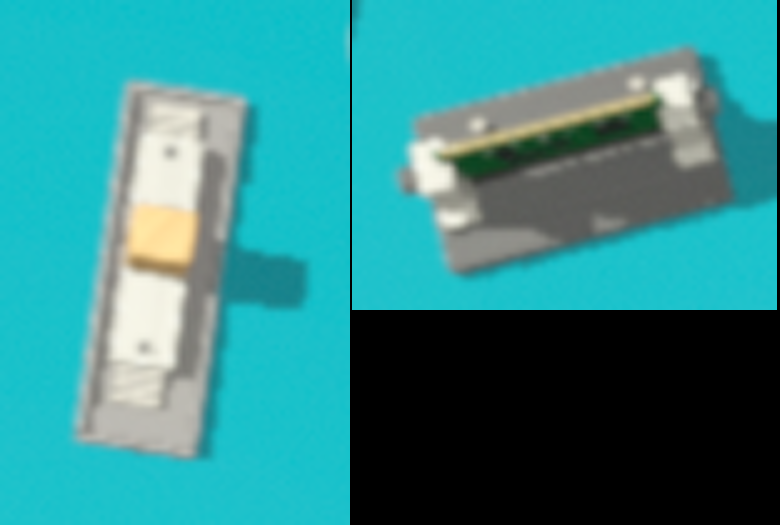

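```bash
cat > fit.py <<'E'
from h import *
def fitp(c,pts,uv,g):
    uv=np.array(uv,float)
    r=least_squares(lambda p:(proj(c,place(p,pts))-uv).ravel(),g)
    return r.x, np.round(r.fun.reshape(-1,2),1).tolist()
E
python3 - <<'E'
from fit import *
c=calibration("top")
def A(l): return [(330+x/5-.4,175+y/5-.4) for x,y in l]
def B(l): return [(165+(x-352)/5-.4,200+y/5-.4) for x,y in l]
T=np.array([[.103,.033,.010],[.103,-.033,.010],[-.103,-.033,.0],[-.103,.033,.010]])
print(fitp(c,T,A([(127,82),(246,98),(197,458),(76,438)]),[.54,-.2,-.1]))
F=np.array([[.085,.013,.010],[.085,-.013,.010],[-.085,-.013,.01],[-.085,.013,.010]])
print(fitp(c,F,A([(152,104),(205,111),(161,406),(107,399)]),[.54,-.2,-.1]))
H=np.array([[.045,.08,.012],[.045,-.08,.012],[-.045,-.08,.012],[-.045,.08,.012]])
print(fitp(c,H,B([(415,118),(694,46),(734,202),(455,273)]),[.53,.22,.2]))
# block
Bk=np.array([[.015,.017,.064],[.015,-.017,.064],[-.015,-.017,.064],[-.015,.017,.064]])
print(fitp(c,Bk,A([(134,205),(199,210),(194,268),(129,261)]),[.54,-.2,-.1]))
s=state();print(ypr(s['orientation']))
E
```

```text
(array([ 0.54708986, -0.20182195, -0.11970587]), [[0.3, -0.2], [-0.3, -0.0], [-0.4, 0.1], [0.4, 0.1]])
(array([ 0.55420876, -0.1985247 , -0.13188188]), [[0.7, 0.0], [-0.8, 0.1], [-0.7, -0.0], [0.8, -0.1]])
(array([0.52406271, 0.22069559, 0.29149254]), [[-0.1, 0.2], [0.5, 0.1], [0.3, -0.5], [-0.7, 0.2]])
(array([ 0.55190549, -0.19819057, -0.06808115]), [[0.2, 0.2], [-0.3, 0.4], [-0.2, -0.4], [0.3, -0.2]])
[[-9.61675978e-01  2.74188462e-01  3.85489087e-05]
 [ 2.74188464e-01  9.61675976e-01  6.50628832e-05]
 [-1.92320676e-05  7.31390778e-05 -9.99999997e-01]]
```

```bash
cat > plan.py <<'E'
from h import *
import json,sys
# plan x y z yaw(deg of tool y) N fingers [mode]
def plan(tgt,yaw,N,fing,start=None):
    s=state();R=ypr(s['orientation']);p=np.array(start if start is not None else s['tool_pos'])
    y0=math.degrees(math.atan2(R[1,1],R[0,1]));d=(yaw-y0+180)%360-180
    th=y0;rows=[];
    for i in range(N):
        g=p+(np.array(tgt)-p)/(N-i)
        a=math.radians(th);Y=np.array([math.cos(a),math.sin(a),0]);X=np.array([-Y[1],Y[0],0])
        dd=(g-p)*1000; r=[round(float(v),1) for v in(dd@X,dd@Y,-dd[2])]
        rz=round(-(y0+d-th-0)/ (N-i),1) if i<N else 0
        p=p+(X*r[0]+Y*r[1]+np.array([0,0,-r[2]]))/1000
        th-=rz
        rows.append(dict(dx=r[0],dy=r[1],dz=r[2],rz=rz,fingers=fing))
    print(json.dumps(rows));print('start yaw',round(y0,2),'end',p.round(4),round(th,2))
if __name__=="__main__":
    a=[float(v) for v in sys.argv[1:7]];plan(a[:3],a[3],int(a[4]),a[5])
E
python3 plan.py .46 .22 .24 16.7 10 1
```

```text
[{"dx": -38.2, "dy": -31.2, "dz": -1.7, "rz": 5.7, "fingers": 1.0}, {"dx": -41.1, "dy": -27.3, "dz": -1.7, "rz": 5.7, "fingers": 1.0}, {"dx": -43.6, "dy": -23.1, "dz": -1.7, "rz": 5.7, "fingers": 1.0}, {"dx": -45.7, "dy": -18.6, "dz": -1.8, "rz": 5.8, "fingers": 1.0}, {"dx": -47.3, "dy": -13.9, "dz": -1.7, "rz": 5.7, "fingers": 1.0}, {"dx": -48.5, "dy": -9.1, "dz": -1.8, "rz": 5.8, "fingers": 1.0}, {"dx": -49.2, "dy": -4.2, "dz": -1.7, "rz": 5.7, "fingers": 1.0}, {"dx": -49.3, "dy": 0.7, "dz": -1.8, "rz": 5.8, "fingers": 1.0}, {"dx": -49.0, "dy": 5.7, "dz": -1.7, "rz": 5.7, "fingers": 1.0}, {"dx": -48.3, "dy": 10.6, "dz": -1.8, "rz": 5.8, "fingers": 1.0}]
start yaw 74.09 end [0.46 0.22 0.24] 16.69
```

Call:
carry_out(commands=[{"dx": -38, "dy": -31, "dz": -2, "rz": 5.7, "fingers": 1.0}, {"dx": -41, "dy": -27, "dz": -2, "rz": 5.7, "fingers": 1.0}, {"dx": -43.5, "dy": -23, "dz": -2, "rz": 5.7, "fingers": 1.0}, {"dx": -45.5, "dy": -18.5, "dz": -2, "rz": 5.8, "fingers": 1.0}, {"dx": -47, "dy": -14, "dz": -2, "rz": 5.7, "fingers": 1.0}, {"dx": -48.5, "dy": -9, "dz": -2, "rz": 5.8, "fingers": 1.0}, {"dx": -49, "dy": -4, "dz": -2, "rz": 5.7, "fingers": 1.0}, {"dx": -49, "dy": 1, "dz": -2, "rz": 5.8, "fingers": 1.0}, {"dx": -49.0, "dy": 5.5, "dz": -2, "rz": 5.7, "fingers": 1.0}, {"dx": -48, "dy": 10.5, "dz": -2, "rz": 5.8, "fingers": 1.0}])

```text
$.commands[0]: bad value
```

```bash
python3 - <<'E'
from h import *
im=read_camera("wrist");cv2.imwrite("pics/w1.png",im[:,:,::-1]);c=calibration("wrist");np.save("w1c.npy",c,allow_pickle=True)
p=[.524,.2207,.2915]
H=box(-.045,.045,-.08,.08,.012,.012)
print(proj(c,place(p,H)).round(), proj(c,place(p,box(0,0,-.06,.06,.09,.09))).round())
s=state();print(s['tool_pos'],s['ft_force'],s['time_s'])
E
python3 plan.py .50 -.14 .22 -7 10 1
```

```text
[[ 54. 508.]
 [ 54. 508.]
 [139. 462.]
 [139. 462.]
 [ 98. 544.]
 [ 98. 544.]
 [181. 502.]
 [181. 502.]] [[ 48. 587.]
 [ 48. 587.]
 [119. 552.]
 [119. 552.]
 [ 48. 587.]
 [ 48. 587.]
 [119. 552.]
 [119. 552.]]
[0.17829589 0.62510134 0.22262986] [-0.10151581 -0.44814353  0.65735407] 0.95
[{"dx": -51.9, "dy": -64.8, "dz": 0.3, "rz": 8.1, "fingers": 1.0}, {"dx": -60.5, "dy": -56.8, "dz": 0.3, "rz": 8.1, "fingers": 1.0}, {"dx": -67.9, "dy": -47.7, "dz": 0.3, "rz": 8.1, "fingers": 1.0}, {"dx": -74.0, "dy": -37.6, "dz": 0.2, "rz": 8.1, "fingers": 1.0}, {"dx": -78.5, "dy": -26.9, "dz": 0.3, "rz": 8.1, "fingers": 1.0}, {"dx": -81.5, "dy": -15.5, "dz": 0.2, "rz": 8.1, "fingers": 1.0}, {"dx": -82.9, "dy": -3.9, "dz": 0.3, "rz": 8.1, "fingers": 1.0}, {"dx": -82.6, "dy": 7.9, "dz": 0.2, "rz": 8.1, "fingers": 1.0}, {"dx": -80.7, "dy": 19.4, "dz": 0.3, "rz": 8.1, "fingers": 1.0}, {"dx": -77.2, "dy": 30.6, "dz": 0.2, "rz": 8.2, "fingers": 1.0}]
start yaw 74.08 end [ 0.5  -0.14  0.22] -7.02
```

View pics/w1.png

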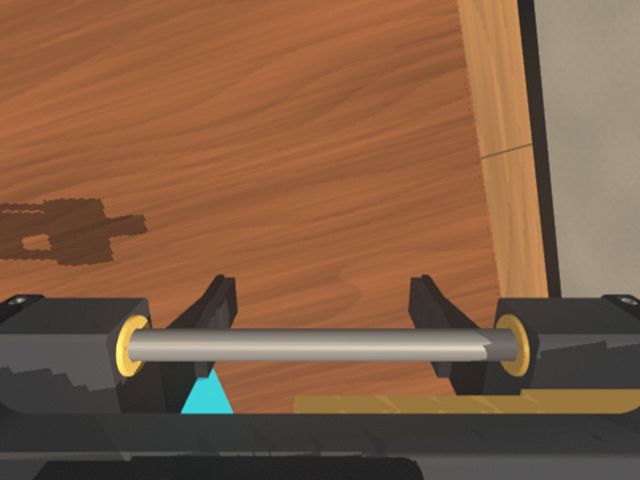

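Call:
carry_out(commands=[{"dx": -38, "dy": -31, "dz": -2, "rx": 0, "ry": 0, "rz": 5.7, "fingers": 1}, {"dx": -41, "dy": -27, "dz": -2, "rx": 0, "ry": 0, "rz": 5.7, "fingers": 1}, {"dx": -43.5, "dy": -23, "dz": -2, "rx": 0, "ry": 0, "rz": 5.7, "fingers": 1}, {"dx": -45.5, "dy": -18.5, "dz": -2, "rx": 0, "ry": 0, "rz": 5.8, "fingers": 1}, {"dx": -47, "dy": -14, "dz": -2, "rx": 0, "ry": 0, "rz": 5.7, "fingers": 1}, {"dx": -48.5, "dy": -9, "dz": -2, "rx": 0, "ry": 0, "rz": 5.8, "fingers": 1}, {"dx": -49, "dy": -4, "dz": -2, "rx": 0, "ry": 0, "rz": 5.7, "fingers": 1}, {"dx": -49, "dy": 1, "dz": -2, "rx": 0, "ry": 0, "rz": 5.8, "fingers": 1}, {"dx": -49, "dy": 5.5, "dz": -2, "rx": 0, "ry": 0, "rz": 5.7, "fingers": 1}, {"dx": -48, "dy": 10.5, "dz": -2, "rx": 0, "ry": 0, "rz": 5.8, "fingers": 1}])

```text
time_s: 1.95
tool_pos: [0.4602, 0.2201, 0.2431]
orientation: [0.0, 0.599, 0.801, 0.001]
ft_force: [1.2, -0.1, 0.1]
width: 0.087
```

```bash
sed -i 's/dz=r\[2\],rz=rz/dz=r[2],rx=0,ry=0,rz=rz/' plan.py; python3 - <<'E'
from h import *
c=calibration("wrist");im=read_camera("wrist");cv2.imwrite("pics/w2.png",im[:,:,::-1]);
p=[.524,.2207,.2915]
print(proj(c,place(p,box(-.045,.045,-.08,.08,.012,.012))[::2]).round(), proj(c,place(p,box(0,0,-.06,.06,.09,.09))).round())
s=state();print(s['tool_pos'],s['ft_force'],s['time_s'])
E
python3 plan.py .553 -.10 .22 -7 10 1
```

```text
[[336. 279.]
 [337. 142.]
 [411. 279.]
 [422. 142.]] [[385. 294.]
 [385. 294.]
 [392. 171.]
 [392. 171.]
 [385. 294.]
 [385. 294.]
 [392. 171.]
 [392. 171.]]
[0.46576124 0.21075168 0.24377177] [ 4.04345356 -6.77980474  1.22647165] 2.0
[{"dx": -32.3, "dy": 0.1, "dz": 2.4, "rx": 0, "ry": 0, "rz": 2.3, "fingers": 1.0}, {"dx": -32.2, "dy": 1.4, "dz": 2.4, "rx": 0, "ry": 0, "rz": 2.2, "fingers": 1.0}, {"dx": -32.2, "dy": 2.6, "dz": 2.4, "rx": 0, "ry": 0, "rz": 2.3, "fingers": 1.0}, {"dx": -32.0, "dy": 3.9, "dz": 2.4, "rx": 0, "ry": 0, "rz": 2.2, "fingers": 1.0}, {"dx": -31.9, "dy": 5.1, "dz": 2.4, "rx": 0, "ry": 0, "rz": 2.3, "fingers": 1.0}, {"dx": -31.6, "dy": 6.4, "dz": 2.4, "rx": 0, "ry": 0, "rz": 2.2, "fingers": 1.0}, {"dx": -31.4, "dy": 7.6, "dz": 2.3, "rx": 0, "ry": 0, "rz": 2.3, "fingers": 1.0}, {"dx": -31.0, "dy": 8.9, "dz": 2.4, "rx": 0, "ry": 0, "rz": 2.2, "fingers": 1.0}, {"dx": -30.7, "dy": 10.1, "dz": 2.3, "rx": 0, "ry": 0, "rz": 2.3, "fingers": 1.0}, {"dx": -30.2, "dy": 11.2, "dz": 2.4, "rx": 0, "ry": 0, "rz": 2.2, "fingers": 1.0}]
start yaw 15.53 end [ 0.553 -0.1    0.22 ] -6.97
```

View pics/w2.png

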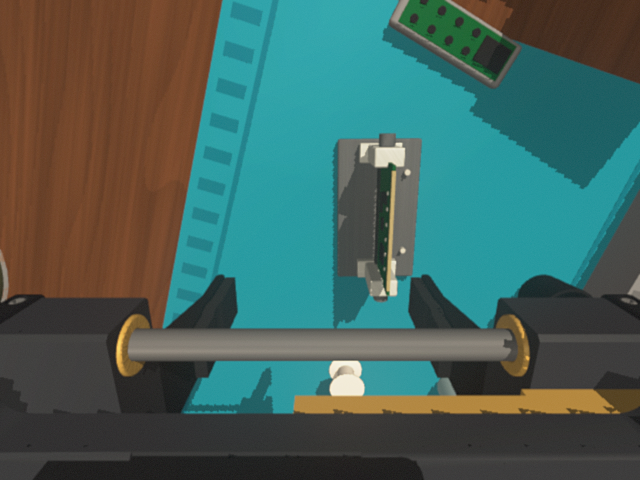

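Call:
carry_out(commands=[{"dx": -32, "dy": 0, "dz": 2.5, "rx": 0, "ry": 0, "rz": 2.3, "fingers": 1}, {"dx": -40, "dy": 1.5, "dz": 2.5, "rx": 0, "ry": 0, "rz": 2.3, "fingers": 1}, {"dx": -42, "dy": 3, "dz": 2.5, "rx": 0, "ry": 0, "rz": 2.3, "fingers": 1}, {"dx": -42, "dy": 5, "dz": 2.5, "rx": 0, "ry": 0, "rz": 2.3, "fingers": 1}, {"dx": -42, "dy": 7, "dz": 2.5, "rx": 0, "ry": 0, "rz": 2.3, "fingers": 1}, {"dx": -42, "dy": 8, "dz": 2.5, "rx": 0, "ry": 0, "rz": 2.3, "fingers": 1}, {"dx": -42, "dy": 10, "dz": 2.5, "rx": 0, "ry": 0, "rz": 2.3, "fingers": 1}, {"dx": -40, "dy": 11, "dz": 2.5, "rx": 0, "ry": 0, "rz": 2.3, "fingers": 1}, {"dx": -30, "dy": 10, "dz": 2.5, "rx": 0, "ry": 0, "rz": 2.3, "fingers": 1}, {"dx": -10, "dy": 5, "dz": 2.5, "rx": 0, "ry": 0, "rz": 2.3, "fingers": 1}])

```text
time_s: 3.0
tool_pos: [0.5647, -0.1362, 0.2177]
orientation: [0.001, 0.747, 0.664, -0.0]
ft_force: [-0.1, 0.5, 0.2]
width: 0.0868
```

```bash
python3 - <<'E'
from h import *
read_camera("top")
c=calibration("wrist");im=read_camera("wrist");cv2.imwrite("pics/w3.png",im[:,:,::-1]);
s=state();print(s['tool_pos'],s['ft_force'],s['time_s'])
c=calibration("wrist")
for p in([.553,-.1985,-.12],):
    print(proj(c,place(p,box(-.015,.015,-.017,.017,.064,.064)[::2])).round(),proj(c,place(p,box(-.085,.085,-.013,.013,.01,.01)[::2])).round())
E
python3 plan.py .553 -.198 .14 -7 10 1
```

```text
[ 0.56452053 -0.13321332  0.21709973] [-1.50213843  0.13455882 -0.18056295] 3.1
[[303. 299.]
 [303. 267.]
 [334. 299.]
 [334. 267.]] [[243. 272.]
 [242. 251.]
 [395. 273.]
 [396. 252.]]
[{"dx": -6.6, "dy": -0.4, "dz": 7.7, "rx": 0, "ry": 0, "rz": 0.0, "fingers": 1.0}, {"dx": -6.6, "dy": -0.4, "dz": 7.7, "rx": 0, "ry": 0, "rz": 0.1, "fingers": 1.0}, {"dx": -6.6, "dy": -0.4, "dz": 7.7, "rx": 0, "ry": 0, "rz": 0.0, "fingers": 1.0}, {"dx": -6.6, "dy": -0.4, "dz": 7.7, "rx": 0, "ry": 0, "rz": 0.1, "fingers": 1.0}, {"dx": -6.5, "dy": -0.4, "dz": 7.7, "rx": 0, "ry": 0, "rz": 0.0, "fingers": 1.0}, {"dx": -6.6, "dy": -0.4, "dz": 7.7, "rx": 0, "ry": 0, "rz": 0.1, "fingers": 1.0}, {"dx": -6.5, "dy": -0.4, "dz": 7.7, "rx": 0, "ry": 0, "rz": 0.0, "fingers": 1.0}, {"dx": -6.6, "dy": -0.4, "dz": 7.7, "rx": 0, "ry": 0, "rz": 0.1, "fingers": 1.0}, {"dx": -6.5, "dy": -0.3, "dz": 7.7, "rx": 0, "ry": 0, "rz": 0.0, "fingers": 1.0}, {"dx": -6.6, "dy": -0.4, "dz": 7.8, "rx": 0, "ry": 0, "rz": 0.1, "fingers": 1.0}]
start yaw -6.51 end [ 0.553 -0.198  0.14 ] -7.01
```

View pics/w3.png

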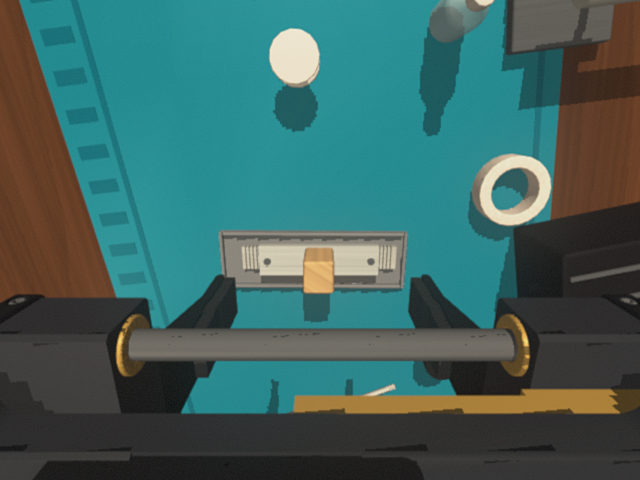

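Call:
carry_out(commands=[{"dx": -6.3, "dy": -0.4, "dz": 8, "rx": 0, "ry": 0, "rz": 0.1, "fingers": 1}, {"dx": -6.3, "dy": -0.4, "dz": 8, "rx": 0, "ry": 0, "rz": 0.1, "fingers": 1}, {"dx": -6.3, "dy": -0.4, "dz": 8, "rx": 0, "ry": 0, "rz": 0.1, "fingers": 1}, {"dx": -6.3, "dy": -0.4, "dz": 8, "rx": 0, "ry": 0, "rz": 0.1, "fingers": 1}, {"dx": -6.3, "dy": -0.4, "dz": 8, "rx": 0, "ry": 0, "rz": 0.1, "fingers": 1}, {"dx": -6.3, "dy": -0.4, "dz": 8, "rx": 0, "ry": 0, "rz": 0, "fingers": 1}, {"dx": -6.3, "dy": -0.4, "dz": 8, "rx": 0, "ry": 0, "rz": 0, "fingers": 1}, {"dx": -6.3, "dy": -0.4, "dz": 8, "rx": 0, "ry": 0, "rz": 0, "fingers": 1}, {"dx": -6.3, "dy": -0.4, "dz": 8, "rx": 0, "ry": 0, "rz": 0, "fingers": 1}, {"dx": -6.3, "dy": -0.4, "dz": 5, "rx": 0, "ry": 0, "rz": 0, "fingers": 1}])

```text
time_s: 4.1
tool_pos: [0.553, -0.1944, 0.1396]
orientation: [-0.0, 0.748, 0.664, -0.0]
ft_force: [0.7, 0.1, 0.3]
width: 0.0875
```

```bash
python3 - <<'E'
from h import *
read_camera("top")
im=read_camera("wrist");cv2.imwrite("pics/w4.png",im[:,:,::-1]);
c=calibration("wrist")
s=state();R=ypr(s['orientation']);print(s['tool_pos'],s['ft_force'],s['time_s']);print(R.round(4))
for p in([.553,-.1985,-.12],):
    print(proj(c,place(p,box(-.015,.015,-.017,.017,.064,.064)[::2])).round(),proj(c,place(p,box(-.085,.085,-.013,.013,.01,.01)[::2])).round())
E
```

```text
[ 0.55252033 -0.19523537  0.13971915] [-0.44711967 -0.34706126 -0.06173785] 4.2
[[ 1.204e-01  9.927e-01 -1.400e-03]
 [ 9.927e-01 -1.204e-01 -4.000e-04]
 [-6.000e-04 -1.400e-03 -1.000e+00]]
[[303. 272.]
 [303. 227.]
 [345. 272.]
 [346. 227.]] [[226. 242.]
 [223. 213.]
 [423. 242.]
 [425. 213.]]
```

View pics/w4.png

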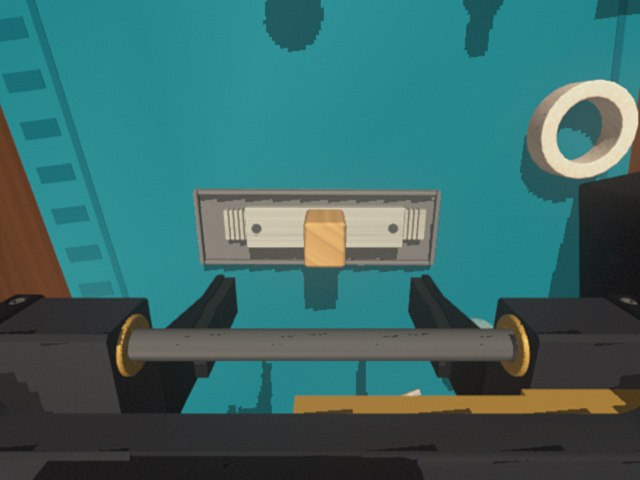

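Call:
carry_out(commands=[{"dx": 0, "dy": 0, "dz": 15, "rx": 0, "ry": 0, "rz": 0, "fingers": 1}, {"dx": 0, "dy": 0, "dz": 20, "rx": 0, "ry": 0, "rz": 0, "fingers": 1}, {"dx": 0, "dy": 0, "dz": 20, "rx": 0, "ry": 0, "rz": 0, "fingers": 1}, {"dx": 0, "dy": 0, "dz": 20, "rx": 0, "ry": 0, "rz": 0, "fingers": 1}, {"dx": 0, "dy": 0, "dz": 15, "rx": 0, "ry": 0, "rz": 0, "fingers": 1}, {"dx": 0, "dy": 0, "dz": 12, "rx": 0, "ry": 0, "rz": 0, "fingers": 1}, {"dx": 0, "dy": 0, "dz": 6, "rx": 0, "ry": 0, "rz": 0, "fingers": 1}, {"dx": 0, "dy": 0, "dz": 4, "rx": 0, "ry": 0, "rz": 0, "fingers": 1}, {"dx": 0, "dy": 0, "dz": 3, "rx": 0, "ry": 0, "rz": 0, "fingers": 1}, {"dx": 0, "dy": 0, "dz": 1.5, "rx": 0, "ry": 0, "rz": 0, "fingers": 1}])

```text
time_s: 5.2
tool_pos: [0.5538, -0.1941, 0.0243]
orientation: [0.0, 0.748, 0.664, 0.0]
ft_force: [0.3, -1.2, -0.4]
width: 0.0869
```

Call:
carry_out(commands=[{"dx": 0, "dy": 0, "dz": 0, "rx": 0, "ry": 0, "rz": 0, "fingers": 1}, {"dx": 0, "dy": 0, "dz": 0, "rx": 0, "ry": 0, "rz": 0, "fingers": -1}, {"dx": 0, "dy": 0, "dz": 0, "rx": 0, "ry": 0, "rz": 0, "fingers": -1}, {"dx": 0, "dy": 0, "dz": 0, "rx": 0, "ry": 0, "rz": 0, "fingers": -1}, {"dx": 0, "dy": 0, "dz": 0, "rx": 0, "ry": 0, "rz": 0, "fingers": -1}, {"dx": 0, "dy": 0, "dz": 0, "rx": 0, "ry": 0, "rz": 0, "fingers": -1}, {"dx": 0, "dy": 0, "dz": 0, "rx": 0, "ry": 0, "rz": 0, "fingers": -1}, {"dx": 0, "dy": 0, "dz": 0, "rx": 0, "ry": 0, "rz": 0, "fingers": -1}, {"dx": 0, "dy": 0, "dz": 0, "rx": 0, "ry": 0, "rz": 0, "fingers": -1}, {"dx": 0, "dy": 0, "dz": 0, "rx": 0, "ry": 0, "rz": 0, "fingers": -1}])

```text
time_s: 6.2
tool_pos: [0.5535, -0.194, 0.0241]
orientation: [0.0, 0.748, 0.664, 0.0]
ft_force: [-0.3, -0.0, 0.4]
width: 0.0297
```

```bash
python3 - <<'E'
from h import *
im=read_camera("side");cv2.imwrite("pics/s5.png",cv2.resize(im[200:330,280:460,::-1],None,fx=4,fy=4,interpolation=cv2.INTER_CUBIC));
s=state();print(s['tool_pos'],s['ft_force'],s['time_s'],s['width']);
E
```

```text
[ 0.55348149 -0.19398099  0.02404625] [ 0.00584891 -1.1280225  -0.73416219] 6.25 0.02972515151031492
```

View pics/s5.png

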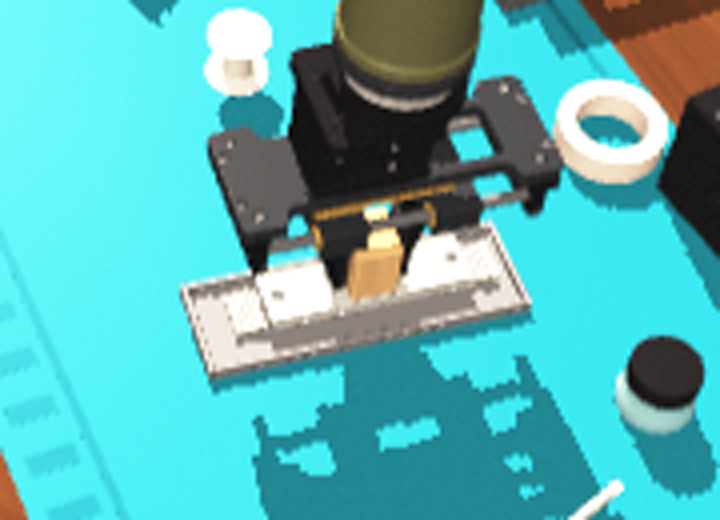

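Call:
carry_out(commands=[{"dx": 0, "dy": 0, "dz": -5, "rx": 0, "ry": 0, "rz": 0, "fingers": -1}, {"dx": 0, "dy": 0, "dz": -10, "rx": 0, "ry": 0, "rz": 0, "fingers": -1}, {"dx": 0, "dy": 0, "dz": -20, "rx": 0, "ry": 0, "rz": 0, "fingers": -1}, {"dx": 0, "dy": 0, "dz": -20, "rx": 0, "ry": 0, "rz": 0, "fingers": -1}, {"dx": 0, "dy": 0, "dz": -20, "rx": 0, "ry": 0, "rz": 0, "fingers": -1}, {"dx": 0, "dy": 0, "dz": -20, "rx": 0, "ry": 0, "rz": 0, "fingers": -1}, {"dx": 0, "dy": 0, "dz": -20, "rx": 0, "ry": 0, "rz": 0, "fingers": -1}, {"dx": 0, "dy": 0, "dz": -20, "rx": 0, "ry": 0, "rz": 0, "fingers": -1}, {"dx": 0, "dy": 0, "dz": -10, "rx": 0, "ry": 0, "rz": 0, "fingers": -1}, {"dx": 0, "dy": 0, "dz": -5, "rx": 0, "ry": 0, "rz": 0, "fingers": -1}])

```text
time_s: 7.25
tool_pos: [0.5538, -0.1942, 0.1753]
orientation: [0.001, 0.748, 0.664, 0.001]
ft_force: [0.5, 1.1, -4.1]
width: 0.0298
```

```bash
python3 plan.py .492 .03 .174 5 10 -1; python3 - <<'E'
from h import *
im=read_camera("side");cv2.imwrite("pics/s6.png",cv2.resize(im[150:330,280:460,::-1],None,fx=3,fy=3,interpolation=cv2.INTER_CUBIC));
s=state();print(s['tool_pos'],s['ft_force'],s['torque'],s['width']);
E
```

```text
[{"dx": 21.5, "dy": -8.8, "dz": 0.1, "rx": 0, "ry": 0, "rz": -1.2, "fingers": -1.0}, {"dx": 21.7, "dy": -8.3, "dz": 0.1, "rx": 0, "ry": 0, "rz": -1.2, "fingers": -1.0}, {"dx": 21.9, "dy": -7.9, "dz": 0.1, "rx": 0, "ry": 0, "rz": -1.2, "fingers": -1.0}, {"dx": 22.0, "dy": -7.4, "dz": 0.1, "rx": 0, "ry": 0, "rz": -1.2, "fingers": -1.0}, {"dx": 22.2, "dy": -7.0, "dz": 0.2, "rx": 0, "ry": 0, "rz": -1.2, "fingers": -1.0}, {"dx": 22.3, "dy": -6.5, "dz": 0.1, "rx": 0, "ry": 0, "rz": -1.2, "fingers": -1.0}, {"dx": 22.5, "dy": -6.0, "dz": 0.2, "rx": 0, "ry": 0, "rz": -1.2, "fingers": -1.0}, {"dx": 22.6, "dy": -5.6, "dz": 0.1, "rx": 0, "ry": 0, "rz": -1.1, "fingers": -1.0}, {"dx": 22.7, "dy": -5.1, "dz": 0.2, "rx": 0, "ry": 0, "rz": -1.2, "fingers": -1.0}, {"dx": 22.8, "dy": -4.7, "dz": 0.1, "rx": 0, "ry": 0, "rz": -1.1, "fingers": -1.0}]
start yaw -6.83 end [0.492 0.03  0.174] 4.97
[ 0.55376594 -0.19413469  0.17529784] [-0.45457951 -1.0762035  -2.74671401] [-0.12826979  0.04356573  0.0125874 ] 0.029710609875454652
```

View pics/s6.png

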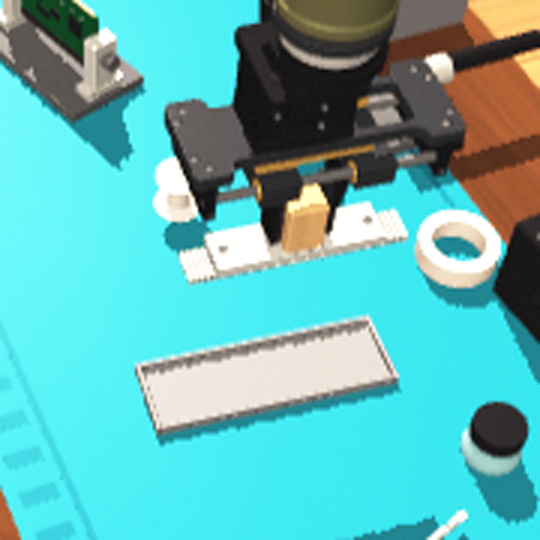

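Call:
carry_out(commands=[{"dx": 10, "dy": -4, "dz": 0, "rx": 0, "ry": 0, "rz": -1.2, "fingers": -1}, {"dx": 20, "dy": -8, "dz": 0, "rx": 0, "ry": 0, "rz": -1.2, "fingers": -1}, {"dx": 26, "dy": -10, "dz": 0, "rx": 0, "ry": 0, "rz": -1.2, "fingers": -1}, {"dx": 28, "dy": -10, "dz": 0, "rx": 0, "ry": 0, "rz": -1.2, "fingers": -1}, {"dx": 28, "dy": -8, "dz": 0, "rx": 0, "ry": 0, "rz": -1.2, "fingers": -1}, {"dx": 28, "dy": -7, "dz": 0, "rx": 0, "ry": 0, "rz": -1.2, "fingers": -1}, {"dx": 28, "dy": -7, "dz": 0, "rx": 0, "ry": 0, "rz": -1.2, "fingers": -1}, {"dx": 28, "dy": -6, "dz": 0, "rx": 0, "ry": 0, "rz": -1.2, "fingers": -1}, {"dx": 20, "dy": -4, "dz": 0, "rx": 0, "ry": 0, "rz": -1.2, "fingers": -1}, {"dx": 10, "dy": -2, "dz": 0, "rx": 0, "ry": 0, "rz": -1.2, "fingers": -1}])

```text
time_s: 8.3
tool_pos: [0.4918, 0.0365, 0.1733]
orientation: [-0.001, 0.673, 0.74, -0.0]
ft_force: [1.4, 0.7, -3.2]
width: 0.0298
```

```bash
python3 plan.py .4905 .2106 .145 16.7 10 -1
```

```text
[{"dx": 17.3, "dy": 1.5, "dz": 2.8, "rx": 0, "ry": 0, "rz": -1.1, "fingers": -1.0}, {"dx": 17.3, "dy": 1.9, "dz": 2.8, "rx": 0, "ry": 0, "rz": -1.1, "fingers": -1.0}, {"dx": 17.3, "dy": 2.2, "dz": 2.8, "rx": 0, "ry": 0, "rz": -1.1, "fingers": -1.0}, {"dx": 17.2, "dy": 2.5, "dz": 2.8, "rx": 0, "ry": 0, "rz": -1.1, "fingers": -1.0}, {"dx": 17.2, "dy": 2.9, "dz": 2.8, "rx": 0, "ry": 0, "rz": -1.1, "fingers": -1.0}, {"dx": 17.1, "dy": 3.2, "dz": 2.9, "rx": 0, "ry": 0, "rz": -1.1, "fingers": -1.0}, {"dx": 17.1, "dy": 3.5, "dz": 2.8, "rx": 0, "ry": 0, "rz": -1.2, "fingers": -1.0}, {"dx": 17.0, "dy": 3.9, "dz": 2.9, "rx": 0, "ry": 0, "rz": -1.1, "fingers": -1.0}, {"dx": 16.9, "dy": 4.2, "dz": 2.8, "rx": 0, "ry": 0, "rz": -1.2, "fingers": -1.0}, {"dx": 16.7, "dy": 4.5, "dz": 2.9, "rx": 0, "ry": 0, "rz": -1.1, "fingers": -1.0}]
start yaw 5.47 end [0.4905 0.2106 0.145 ] 16.67
```

Call:
carry_out(commands=[{"dx": 8, "dy": 1, "dz": 1, "rx": 0, "ry": 0, "rz": -1.1, "fingers": -1}, {"dx": 16, "dy": 2, "dz": 3, "rx": 0, "ry": 0, "rz": -1.1, "fingers": -1}, {"dx": 22, "dy": 3, "dz": 3, "rx": 0, "ry": 0, "rz": -1.1, "fingers": -1}, {"dx": 24, "dy": 3.5, "dz": 4, "rx": 0, "ry": 0, "rz": -1.1, "fingers": -1}, {"dx": 24, "dy": 4, "dz": 4, "rx": 0, "ry": 0, "rz": -1.1, "fingers": -1}, {"dx": 24, "dy": 4.5, "dz": 4, "rx": 0, "ry": 0, "rz": -1.1, "fingers": -1}, {"dx": 22, "dy": 4.5, "dz": 4, "rx": 0, "ry": 0, "rz": -1.2, "fingers": -1}, {"dx": 17, "dy": 4, "dz": 3, "rx": 0, "ry": 0, "rz": -1.1, "fingers": -1}, {"dx": 9, "dy": 2, "dz": 1.5, "rx": 0, "ry": 0, "rz": -1.2, "fingers": -1}, {"dx": 4, "dy": 1.5, "dz": 0.5, "rx": 0, "ry": 0, "rz": -1.1, "fingers": -1}])

```text
time_s: 9.3
tool_pos: [0.4935, 0.2078, 0.1457]
orientation: [0.0, 0.598, 0.802, -0.0]
ft_force: [0.6, 0.3, -2.0]
width: 0.0297
```

```bash
cat > chk.py <<'E'
from h import *
def hold(s):
    d=np.array(s['tool_pos'][:2])-[.524,.2207];c,sn=math.cos(.2915),math.sin(.2915)
    return np.round([d[0]*c+d[1]*sn,-d[0]*sn+d[1]*c],4)
def st(n=1):
    F=[]
    for i in range(n):
        read_camera("top");s=state();F.append(s['ft_force'])
    R=ypr(s['orientation']);print('t',s['time_s'],'tcp',np.round(s['tool_pos'],4),'hold',hold(s),'F',np.mean(F,0).round(2),'tq',s['torque'].round(3),'yaw',round(math.degrees(math.atan2(R[1,1],R[0,1])),2),'tilt',R[:2,2].round(4),'w',s['width'].round(4))
if __name__=="__main__":
    import sys; st(int(sys.argv[1]))
E
python3 chk.py 4; python3 - <<'E'
from h import *
im=read_camera("side");cv2.imwrite("pics/s7.png",cv2.resize(im[60:230,210:400,::-1],None,fx=4,fy=3.5,interpolation=cv2.INTER_CUBIC));
im=read_camera("top");cv2.imwrite("pics/t7.png",cv2.resize(im[140:290,130:290,::-1],None,fx=4,fy=4,interpolation=cv2.INTER_CUBIC));
E
```

```text
Traceback (most recent call last):
  File "chk.py", line 11, in <module>
    import sys; st(int(sys.argv[1]))
                ~~^^^^^^^^^^^^^^^^^^
  File "chk.py", line 9, in st
    R=ypr(s['orientation']);print('t',s['time_s'],'tcp',np.round(s['tool_pos'],4),'hold',hold(s),'F',np.mean(F,0).round(2),'tq',s['torque'].round(3),'yaw',round(math.degrees(math.atan2(R[1,1],R[0,1])),2),'tilt',R[:2,2].round(4),'w',s['width'].round(4))
                                                                                                                                                                                                                                        ^^^^^^^^^^^^^^^^
AttributeError: 'float' object has no attribute 'round'
```

View pics/s7.png

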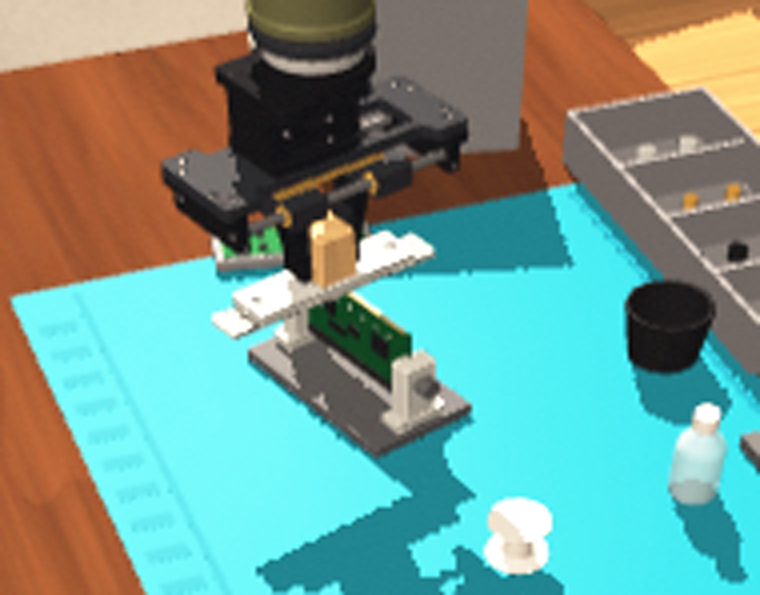

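View pics/t7.png

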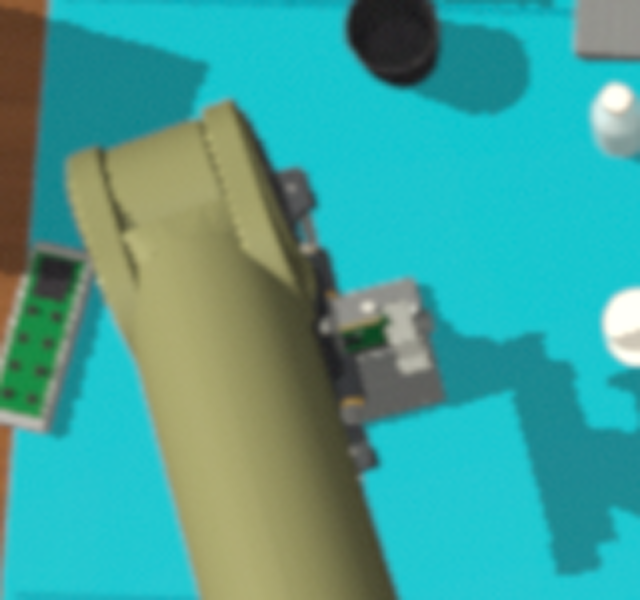

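```bash
sed -i "s/s\['width'\].round(4)/round(s['width'],4)/" chk.py; python3 - <<'E'
from h import *
c=calibration("side")
im=cv2.imread("pics/side0.png")
print(K(c))
cr=cv2.resize(im[125:200,265:335],None,fx=8,fy=8,interpolation=cv2.INTER_CUBIC)
p=[.524,.2207,.2915]
for h in(.083,.09,.097):
    q=proj(c,place(p,np.array([[0,-.06,h],[0,.06,h]])));print(h,q.round(1), ((q-[265,125])*8+3.5).round())
q=proj(c,place(p,np.array([[0,-.066,.073],[0,.066,.073],[-.045,-.08,.012],[.045,-.08,.012],[-.045,.08,.012]])));print(((q-[265,125])*8+3.5).round())
cv2.imwrite("pics/c8.png",cr)
E
```

```text
457.6236369620305
0.083 [[311.6 158.4]
 [286.  137. ]] [[376. 271.]
 [172. 100.]]
0.09 [[311.6 156.5]
 [285.9 135.1]] [[376. 255.]
 [171.  84.]]
0.097 [[311.6 154.5]
 [285.8 133.1]] [[377. 239.]
 [170.  68.]]
[[387. 302.]
 [163. 114.]
 [311. 506.]
 [506. 401.]
 [ 51. 272.]]
```

View pics/c8.png

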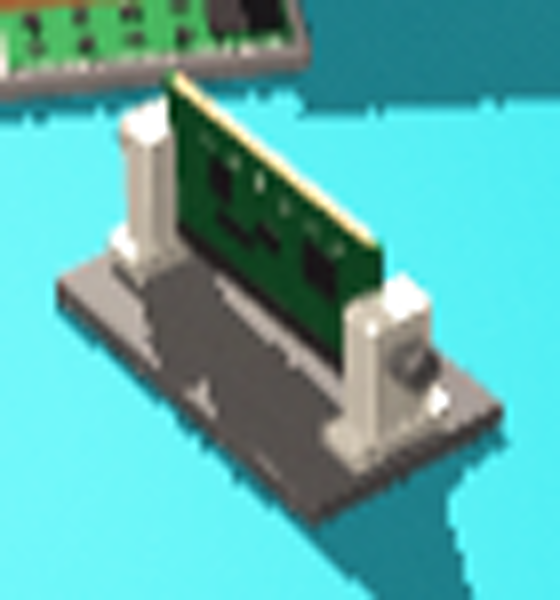

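Call:
carry_out(commands=[{"dx": 0, "dy": 0, "dz": 2, "rx": 0, "ry": 0, "rz": 0, "fingers": -1}, {"dx": 0, "dy": 0, "dz": 4, "rx": 0, "ry": 0, "rz": 0, "fingers": -1}, {"dx": 0, "dy": 0, "dz": 5, "rx": 0, "ry": 0, "rz": 0, "fingers": -1}, {"dx": 0, "dy": 0, "dz": 5, "rx": 0, "ry": 0, "rz": 0, "fingers": -1}, {"dx": 0, "dy": 0, "dz": 4, "rx": 0, "ry": 0, "rz": 0, "fingers": -1}, {"dx": 0, "dy": 0, "dz": 2, "rx": 0, "ry": 0, "rz": 0, "fingers": -1}, {"dx": 0, "dy": 0, "dz": 1, "rx": 0, "ry": 0, "rz": 0, "fingers": -1}, {"dx": 0, "dy": 0, "dz": 1, "rx": 0, "ry": 0, "rz": 0, "fingers": -1}, {"dx": 0, "dy": 0, "dz": 0, "rx": 0, "ry": 0, "rz": 0, "fingers": -1}, {"dx": 0, "dy": 0, "dz": 0, "rx": 0, "ry": 0, "rz": 0, "fingers": -1}])

```text
time_s: 10.6
tool_pos: [0.4937, 0.2069, 0.1222]
orientation: [0.0, 0.599, 0.801, 0.0]
ft_force: [-0.4, -0.2, -2.6]
width: 0.03
```

```bash
python3 chk.py 4
```

```text
t 10.8 tcp [0.4937 0.2069 0.1222] hold [-0.0329 -0.0045] F [ 0.24  0.2  -1.86] tq [-0.064  0.009 -0.063] yaw 16.39 tilt [0.0003 0.0002] w 0.0301
```

Call:
carry_out(commands=[{"dx": 0, "dy": 0, "dz": 0.5, "rx": 0, "ry": 0, "rz": 0, "fingers": -1}, {"dx": 0, "dy": 0, "dz": 0.5, "rx": 0, "ry": 0, "rz": 0, "fingers": -1}, {"dx": 0, "dy": 0, "dz": 0.5, "rx": 0, "ry": 0, "rz": 0, "fingers": -1}, {"dx": 0, "dy": 0, "dz": 0.5, "rx": 0, "ry": 0, "rz": 0, "fingers": -1}, {"dx": 0, "dy": 0, "dz": 0.5, "rx": 0, "ry": 0, "rz": 0, "fingers": -1}, {"dx": 0, "dy": 0, "dz": 0.5, "rx": 0, "ry": 0, "rz": 0, "fingers": -1}, {"dx": 0, "dy": 0, "dz": 0.5, "rx": 0, "ry": 0, "rz": 0, "fingers": -1}, {"dx": 0, "dy": 0, "dz": 0, "rx": 0, "ry": 0, "rz": 0, "fingers": -1}, {"dx": 0, "dy": 0, "dz": 0, "rx": 0, "ry": 0, "rz": 0, "fingers": -1}, {"dx": 0, "dy": 0, "dz": 0, "rx": 0, "ry": 0, "rz": 0, "fingers": -1}])

```text
time_s: 11.8
tool_pos: [0.4937, 0.2069, 0.1186]
orientation: [0.0, 0.599, 0.801, 0.0]
ft_force: [-0.3, 0.1, -2.7]
width: 0.0296
```

```bash
python3 chk.py 3
```

```text
t 11.95 tcp [0.4937 0.2068 0.1186] hold [-0.033  -0.0046] F [-0.44 -0.09 -2.32] tq [-0.124  0.047 -0.055] yaw 16.38 tilt [0.0001 0.0001] w 0.0298
```

No contact yet. Next 1.2 mm.

Call:
carry_out(commands=[{"dx": 0, "dy": 0, "dz": 0.4, "rx": 0, "ry": 0, "rz": 0, "fingers": -1}, {"dx": 0, "dy": 0, "dz": 0.4, "rx": 0, "ry": 0, "rz": 0, "fingers": -1}, {"dx": 0, "dy": 0, "dz": 0.4, "rx": 0, "ry": 0, "rz": 0, "fingers": -1}, {"dx": 0, "dy": 0, "dz": 0, "rx": 0, "ry": 0, "rz": 0, "fingers": -1}, {"dx": 0, "dy": 0, "dz": 0, "rx": 0, "ry": 0, "rz": 0, "fingers": -1}, {"dx": 0, "dy": 0, "dz": 0, "rx": 0, "ry": 0, "rz": 0, "fingers": -1}, {"dx": 0, "dy": 0, "dz": 0, "rx": 0, "ry": 0, "rz": 0, "fingers": -1}, {"dx": 0, "dy": 0, "dz": 0, "rx": 0, "ry": 0, "rz": 0, "fingers": -1}, {"dx": 0, "dy": 0, "dz": 0, "rx": 0, "ry": 0, "rz": 0, "fingers": -1}, {"dx": 0, "dy": 0, "dz": 0, "rx": 0, "ry": 0, "rz": 0, "fingers": -1}])

```text
time_s: 12.95
tool_pos: [0.4937, 0.2068, 0.1174]
orientation: [0.0, 0.599, 0.801, 0.0]
ft_force: [0.5, -0.5, -2.7]
width: 0.0298
```

```bash
python3 chk.py 2
```

```text
t 13.05 tcp [0.4936 0.2069 0.1174] hold [-0.0331 -0.0045] F [-0.25  0.56 -1.89] tq [-0.077 -0.03   0.008] yaw 16.39 tilt [0.0001 0.0001] w 0.0297
```

Call:
carry_out(commands=[{"dx": 0, "dy": 0, "dz": 0.4, "rx": 0, "ry": 0, "rz": 0, "fingers": -1}, {"dx": 0, "dy": 0, "dz": 0.4, "rx": 0, "ry": 0, "rz": 0, "fingers": -1}, {"dx": 0, "dy": 0, "dz": 0.4, "rx": 0, "ry": 0, "rz": 0, "fingers": -1}, {"dx": 0, "dy": 0, "dz": 0, "rx": 0, "ry": 0, "rz": 0, "fingers": -1}, {"dx": 0, "dy": 0, "dz": 0, "rx": 0, "ry": 0, "rz": 0, "fingers": -1}, {"dx": 0, "dy": 0, "dz": 0, "rx": 0, "ry": 0, "rz": 0, "fingers": -1}, {"dx": 0, "dy": 0, "dz": 0, "rx": 0, "ry": 0, "rz": 0, "fingers": -1}, {"dx": 0, "dy": 0, "dz": 0, "rx": 0, "ry": 0, "rz": 0, "fingers": -1}, {"dx": 0, "dy": 0, "dz": 0, "rx": 0, "ry": 0, "rz": 0, "fingers": -1}, {"dx": 0, "dy": 0, "dz": 0, "rx": 0, "ry": 0, "rz": 0, "fingers": -1}])

```text
time_s: 14.05
tool_pos: [0.4937, 0.2068, 0.1162]
orientation: [0.0, 0.599, 0.801, 0.0]
ft_force: [-0.1, -0.8, -2.4]
width: 0.0299
```

```bash
python3 chk.py 2
```

```text
t 14.15 tcp [0.4936 0.2068 0.1162] hold [-0.0331 -0.0045] F [-0.    0.27 -2.29] tq [-0.087  0.015 -0.008] yaw 16.38 tilt [0.0001 0.0001] w 0.0298
```

Call:
carry_out(commands=[{"dx": 0, "dy": 0, "dz": 0.4, "rx": 0, "ry": 0, "rz": 0, "fingers": -1}, {"dx": 0, "dy": 0, "dz": 0.4, "rx": 0, "ry": 0, "rz": 0, "fingers": -1}, {"dx": 0, "dy": 0, "dz": 0.4, "rx": 0, "ry": 0, "rz": 0, "fingers": -1}, {"dx": 0, "dy": 0, "dz": 0, "rx": 0, "ry": 0, "rz": 0, "fingers": -1}, {"dx": 0, "dy": 0, "dz": 0, "rx": 0, "ry": 0, "rz": 0, "fingers": -1}, {"dx": 0, "dy": 0, "dz": 0, "rx": 0, "ry": 0, "rz": 0, "fingers": -1}, {"dx": 0, "dy": 0, "dz": 0, "rx": 0, "ry": 0, "rz": 0, "fingers": -1}, {"dx": 0, "dy": 0, "dz": 0, "rx": 0, "ry": 0, "rz": 0, "fingers": -1}, {"dx": 0, "dy": 0, "dz": 0, "rx": 0, "ry": 0, "rz": 0, "fingers": -1}, {"dx": 0, "dy": 0, "dz": 0, "rx": 0, "ry": 0, "rz": 0, "fingers": -1}])

```text
time_s: 15.15
tool_pos: [0.4938, 0.2069, 0.1151]
orientation: [0.0, 0.599, 0.801, 0.0]
ft_force: [-0.4, 0.6, 0.4]
width: 0.0298
```

```bash
python3 chk.py 2
```

```text
t 15.25 tcp [0.4938 0.2069 0.1151] hold [-0.0329 -0.0045] F [-0.3   0.16  0.15] tq [-0.145  0.026  0.036] yaw 16.39 tilt [0.0003 0.0002] w 0.0299
```

Call:
carry_out(commands=[{"dx": 0, "dy": 0, "dz": 0.2, "rx": 0, "ry": 0, "rz": 0, "fingers": -1}, {"dx": 0, "dy": 0, "dz": 0.2, "rx": 0, "ry": 0, "rz": 0, "fingers": -1}, {"dx": 0, "dy": 0, "dz": 0, "rx": 0, "ry": 0, "rz": 0, "fingers": -1}, {"dx": 0, "dy": 0, "dz": 0, "rx": 0, "ry": 0, "rz": 0, "fingers": -1}, {"dx": 0, "dy": 0, "dz": 0, "rx": 0, "ry": 0, "rz": 0, "fingers": -1}, {"dx": 0, "dy": 0, "dz": 0, "rx": 0, "ry": 0, "rz": 0, "fingers": -1}, {"dx": 0, "dy": 0, "dz": 0, "rx": 0, "ry": 0, "rz": 0, "fingers": -1}, {"dx": 0, "dy": 0, "dz": 0, "rx": 0, "ry": 0, "rz": 0, "fingers": -1}, {"dx": 0, "dy": 0, "dz": 0, "rx": 0, "ry": 0, "rz": 0, "fingers": -1}, {"dx": 0, "dy": 0, "dz": 0, "rx": 0, "ry": 0, "rz": 0, "fingers": -1}])

```text
time_s: 16.25
tool_pos: [0.4938, 0.2069, 0.1147]
orientation: [0.0, 0.599, 0.801, 0.0]
ft_force: [0.3, -0.8, 2.8]
width: 0.0297
```

```bash
python3 chk.py 3
```

```text
t 16.4 tcp [0.4938 0.2069 0.1147] hold [-0.0329 -0.0046] F [ 0.1  -0.35  3.2 ] tq [-0.128 -0.188 -0.018] yaw 16.38 tilt [0.0003 0.0001] w 0.0296
```

Call:
carry_out(commands=[{"dx": 0, "dy": 3, "dz": 0, "rx": 0, "ry": 0, "rz": 0, "fingers": -1}, {"dx": 0, "dy": 4, "dz": 0, "rx": 0, "ry": 0, "rz": 0, "fingers": -1}, {"dx": 0, "dy": 4, "dz": 0, "rx": 0, "ry": 0, "rz": 0, "fingers": -1}, {"dx": 0, "dy": 4, "dz": 0, "rx": 0, "ry": 0, "rz": 0, "fingers": -1}, {"dx": 0, "dy": 4, "dz": 0, "rx": 0, "ry": 0, "rz": 0, "fingers": -1}, {"dx": 0, "dy": 4, "dz": 0, "rx": 0, "ry": 0, "rz": 0, "fingers": -1}, {"dx": 0, "dy": 4, "dz": 0, "rx": 0, "ry": 0, "rz": 0, "fingers": -1}, {"dx": 0, "dy": 4, "dz": 0, "rx": 0, "ry": 0, "rz": 0, "fingers": -1}, {"dx": 0, "dy": 2, "dz": 0, "rx": 0, "ry": 0, "rz": 0, "fingers": -1}, {"dx": 0, "dy": 1, "dz": 0, "rx": 0, "ry": 0, "rz": 0, "fingers": -1}])

```text
time_s: 17.4
tool_pos: [0.5245, 0.2163, 0.1142]
orientation: [-0.002, 0.599, 0.801, -0.002]
ft_force: [-5.3, -1.3, 7.1]
width: 0.0298
```

```bash
python3 chk.py 2
```

```text
t 17.5 tcp [0.5245 0.2162 0.1143] hold [-0.0008 -0.0044] F [-4.94 -1.24  7.86] tq [-0.418  1.296  0.021] yaw 16.4 tilt [-0.0046 -0.001 ] w 0.0297
```

Call:
carry_out(commands=[{"dx": 0, "dy": 3, "dz": -0.1, "rx": 0, "ry": 0, "rz": 0, "fingers": -1}, {"dx": 0, "dy": 4, "dz": -0.1, "rx": 0, "ry": 0, "rz": 0, "fingers": -1}, {"dx": 0, "dy": 4, "dz": 0, "rx": 0, "ry": 0, "rz": 0, "fingers": -1}, {"dx": 0, "dy": 4, "dz": 0, "rx": 0, "ry": 0, "rz": 0, "fingers": -1}, {"dx": 0, "dy": 4, "dz": 0, "rx": 0, "ry": 0, "rz": 0, "fingers": -1}, {"dx": 0, "dy": 4, "dz": 0, "rx": 0, "ry": 0, "rz": 0, "fingers": -1}, {"dx": 0, "dy": 3, "dz": 0, "rx": 0, "ry": 0, "rz": 0, "fingers": -1}, {"dx": 0, "dy": 2, "dz": 0, "rx": 0, "ry": 0, "rz": 0, "fingers": -1}, {"dx": 0, "dy": 1, "dz": 0, "rx": 0, "ry": 0, "rz": 0, "fingers": -1}, {"dx": 0, "dy": 1, "dz": 0, "rx": 0, "ry": 0, "rz": 0, "fingers": -1}])

```text
time_s: 18.5
tool_pos: [0.5529, 0.2246, 0.1142]
orientation: [-0.002, 0.599, 0.801, -0.002]
ft_force: [-4.5, -1.8, 6.2]
width: 0.0298
```

```bash
python3 chk.py 2
```

```text
t 18.6 tcp [0.553  0.2246 0.1142] hold [ 0.0289 -0.0046] F [-4.39 -1.48  6.56] tq [-0.445  1.336 -0.051] yaw 16.4 tilt [-0.0052 -0.0012] w 0.0299
```

Call:
carry_out(commands=[{"dx": 0, "dy": 0.5, "dz": -0.2, "rx": 0, "ry": 0, "rz": 0, "fingers": -1}, {"dx": 0, "dy": 0.5, "dz": -0.2, "rx": 0, "ry": 0, "rz": 0, "fingers": -1}, {"dx": 0, "dy": 0.5, "dz": -0.2, "rx": 0, "ry": 0, "rz": 0, "fingers": -1}, {"dx": 0, "dy": 0.5, "dz": -0.2, "rx": 0, "ry": 0, "rz": 0, "fingers": -1}, {"dx": 0, "dy": 0, "dz": -0.2, "rx": 0, "ry": 0, "rz": 0, "fingers": -1}, {"dx": 0, "dy": 0, "dz": -0.2, "rx": 0, "ry": 0, "rz": 0, "fingers": -1}, {"dx": 0, "dy": 0, "dz": -1, "rx": 0, "ry": 0, "rz": 0, "fingers": -1}, {"dx": 0, "dy": 0, "dz": -3, "rx": 0, "ry": 0, "rz": 0, "fingers": -1}, {"dx": 0, "dy": 0, "dz": -4, "rx": 0, "ry": 0, "rz": 0, "fingers": -1}, {"dx": 0, "dy": 0, "dz": -4, "rx": 0, "ry": 0, "rz": 0, "fingers": -1}])

```text
time_s: 19.6
tool_pos: [0.5571, 0.2255, 0.1283]
orientation: [0.0, 0.599, 0.801, 0.0]
ft_force: [0.5, -0.5, -2.2]
width: 0.0297
```

Call:
carry_out(commands=[{"dx": 0, "dy": -2, "dz": 0, "rx": 0, "ry": 0, "rz": 0, "fingers": -1}, {"dx": 0, "dy": -5, "dz": 0, "rx": 0, "ry": 0, "rz": 0, "fingers": -1}, {"dx": 0, "dy": -9, "dz": 0, "rx": 0, "ry": 0, "rz": 0, "fingers": -1}, {"dx": 0, "dy": -10, "dz": 0, "rx": 0, "ry": 0, "rz": 0, "fingers": -1}, {"dx": 0, "dy": -10, "dz": 0, "rx": 0, "ry": 0, "rz": 0, "fingers": -1}, {"dx": 0, "dy": -10, "dz": 0, "rx": 0, "ry": 0, "rz": 0, "fingers": -1}, {"dx": 0, "dy": -10, "dz": 0, "rx": 0, "ry": 0, "rz": 0, "fingers": -1}, {"dx": 0, "dy": -6, "dz": 0, "rx": 0, "ry": 0, "rz": 0, "fingers": -1}, {"dx": 0, "dy": -3, "dz": 0, "rx": 0, "ry": 0, "rz": 0, "fingers": -1}, {"dx": 0, "dy": -1, "dz": 0, "rx": 0, "ry": 0, "rz": 0, "fingers": -1}])

```text
time_s: 20.6
tool_pos: [0.4935, 0.2069, 0.1281]
orientation: [0.0, 0.599, 0.801, 0.0]
ft_force: [0.1, 0.5, -2.4]
width: 0.0299
```

```bash
python3 chk.py 2;python3 - <<'E'
from h import *
im=read_camera("side");cv2.imwrite("pics/s9.png",cv2.resize(im[60:230,210:400,::-1],None,fx=4,fy=3.5,interpolation=cv2.INTER_CUBIC));
E
```

```text
t 20.7 tcp [0.4938 0.2069 0.1281] hold [-0.0328 -0.0045] F [ 0.32  0.06 -2.15] tq [-0.094 -0.012 -0.023] yaw 16.39 tilt [0.0005 0.0002] w 0.0298
```

View pics/s9.png

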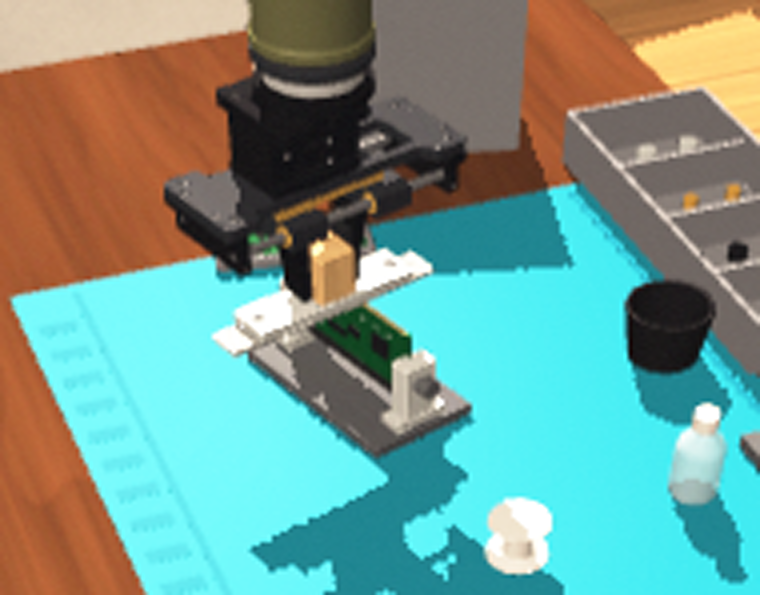

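Call:
carry_out(commands=[{"dx": 0, "dy": 0, "dz": 3, "rx": 0, "ry": 0, "rz": 0, "fingers": -1}, {"dx": 0, "dy": 0, "dz": 4, "rx": 0, "ry": 0, "rz": 0, "fingers": -1}, {"dx": 0, "dy": 0, "dz": 3, "rx": 0, "ry": 0, "rz": 0, "fingers": -1}, {"dx": 0, "dy": 0, "dz": 1.5, "rx": 0, "ry": 0, "rz": 0, "fingers": -1}, {"dx": 0, "dy": 0, "dz": 0.5, "rx": 0, "ry": 0, "rz": 0, "fingers": -1}, {"dx": 0, "dy": 0, "dz": 0.4, "rx": 0, "ry": 0, "rz": 0, "fingers": -1}, {"dx": 0, "dy": 0, "dz": 0.3, "rx": 0, "ry": 0, "rz": 0, "fingers": -1}, {"dx": 0, "dy": 0, "dz": 0.3, "rx": 0, "ry": 0, "rz": 0, "fingers": -1}, {"dx": 0, "dy": 0, "dz": 0.2, "rx": 0, "ry": 0, "rz": 0, "fingers": -1}, {"dx": 0, "dy": 0, "dz": 0, "rx": 0, "ry": 0, "rz": 0, "fingers": -1}])

```text
time_s: 21.75
tool_pos: [0.494, 0.2069, 0.1152]
orientation: [0.0, 0.599, 0.801, 0.0]
ft_force: [-0.0, 0.1, -0.6]
width: 0.03
```

```bash
python3 chk.py 3
```

```text
t 21.9 tcp [0.4939 0.2069 0.1151] hold [-0.0328 -0.0045] F [-0.04 -0.7  -0.06] tq [-0.101 -0.057 -0.012] yaw 16.38 tilt [0.0007 0.0004] w 0.0298
```

Call:
carry_out(commands=[{"dx": 0, "dy": 0, "dz": 0.2, "rx": 0, "ry": 0, "rz": 0, "fingers": -1}, {"dx": 0, "dy": 0, "dz": 0.1, "rx": 0, "ry": 0, "rz": 0, "fingers": -1}, {"dx": 0, "dy": 0, "dz": 0, "rx": 0, "ry": 0, "rz": 0, "fingers": -1}, {"dx": 0, "dy": 2, "dz": 0, "rx": 0, "ry": 0, "rz": 0, "fingers": -1}, {"dx": 0, "dy": 4, "dz": 0, "rx": 0, "ry": 0, "rz": 0, "fingers": -1}, {"dx": 0, "dy": 4, "dz": 0, "rx": 0, "ry": 0, "rz": 0, "fingers": -1}, {"dx": 0, "dy": 4, "dz": 0, "rx": 0, "ry": 0, "rz": 0, "fingers": -1}, {"dx": 0, "dy": 4, "dz": 0, "rx": 0, "ry": 0, "rz": 0, "fingers": -1}, {"dx": 0, "dy": 4, "dz": 0, "rx": 0, "ry": 0, "rz": 0, "fingers": -1}, {"dx": 0, "dy": 4, "dz": 0, "rx": 0, "ry": 0, "rz": 0, "fingers": -1}])

```text
time_s: 22.9
tool_pos: [0.5179, 0.2143, 0.1145]
orientation: [-0.001, 0.599, 0.801, -0.001]
ft_force: [-5.0, -0.8, 5.9]
width: 0.0295
```

Call:
carry_out(commands=[{"dx": 0, "dy": 4, "dz": 0, "rx": 0, "ry": 0, "rz": 0, "fingers": -1}, {"dx": 0, "dy": 4, "dz": 0, "rx": 0, "ry": 0, "rz": 0, "fingers": -1}, {"dx": 0, "dy": 4, "dz": 0, "rx": 0, "ry": 0, "rz": 0, "fingers": -1}, {"dx": 0, "dy": 4, "dz": 0, "rx": 0, "ry": 0, "rz": 0, "fingers": -1}, {"dx": 0, "dy": 4, "dz": 0, "rx": 0, "ry": 0, "rz": 0, "fingers": -1}, {"dx": 0, "dy": 4, "dz": 0, "rx": 0, "ry": 0, "rz": 0, "fingers": -1}, {"dx": 0, "dy": 4, "dz": 0, "rx": 0, "ry": 0, "rz": 0, "fingers": -1}, {"dx": 0, "dy": 4, "dz": 0, "rx": 0, "ry": 0, "rz": 0, "fingers": -1}, {"dx": 0, "dy": 3, "dz": 0, "rx": 0, "ry": 0, "rz": 0, "fingers": -1}, {"dx": 0, "dy": 2, "dz": 0, "rx": 0, "ry": 0, "rz": 0, "fingers": -1}])

```text
time_s: 23.9
tool_pos: [0.5531, 0.2246, 0.1143]
orientation: [-0.001, 0.599, 0.801, -0.001]
ft_force: [-5.0, -1.3, 6.1]
width: 0.0298
```

```bash
python3 chk.py 2
```

```text
t 24.0 tcp [0.5532 0.2246 0.1143] hold [ 0.0291 -0.0046] F [-5.13 -0.86  5.57] tq [-0.464  1.298 -0.058] yaw 16.39 tilt [-0.003  -0.0006] w 0.0299
```

Second stroke complete at a steady ~8 N. Lift, return and set down for the third.

Call:
carry_out(commands=[{"dx": 0, "dy": 0.5, "dz": -0.2, "rx": 0, "ry": 0, "rz": 0, "fingers": -1}, {"dx": 0, "dy": 0.5, "dz": -0.2, "rx": 0, "ry": 0, "rz": 0, "fingers": -1}, {"dx": 0, "dy": 0.5, "dz": -0.2, "rx": 0, "ry": 0, "rz": 0, "fingers": -1}, {"dx": 0, "dy": 0.5, "dz": -0.2, "rx": 0, "ry": 0, "rz": 0, "fingers": -1}, {"dx": 0, "dy": 0, "dz": -0.2, "rx": 0, "ry": 0, "rz": 0, "fingers": -1}, {"dx": 0, "dy": 0, "dz": -0.2, "rx": 0, "ry": 0, "rz": 0, "fingers": -1}, {"dx": 0, "dy": 0, "dz": -1, "rx": 0, "ry": 0, "rz": 0, "fingers": -1}, {"dx": 0, "dy": 0, "dz": -3, "rx": 0, "ry": 0, "rz": 0, "fingers": -1}, {"dx": 0, "dy": 0, "dz": -4, "rx": 0, "ry": 0, "rz": 0, "fingers": -1}, {"dx": 0, "dy": 0, "dz": -4, "rx": 0, "ry": 0, "rz": 0, "fingers": -1}])

```text
time_s: 25.0
tool_pos: [0.5562, 0.2252, 0.128]
orientation: [0.0, 0.599, 0.801, 0.0]
ft_force: [-0.5, -0.1, -1.5]
width: 0.03
```

Call:
carry_out(commands=[{"dx": 0, "dy": -2, "dz": 0, "rx": 0, "ry": 0, "rz": 0, "fingers": -1}, {"dx": 0, "dy": -5, "dz": 0, "rx": 0, "ry": 0, "rz": 0, "fingers": -1}, {"dx": 0, "dy": -9, "dz": 0, "rx": 0, "ry": 0, "rz": 0, "fingers": -1}, {"dx": 0, "dy": -10, "dz": 0, "rx": 0, "ry": 0, "rz": 0, "fingers": -1}, {"dx": 0, "dy": -10, "dz": 0, "rx": 0, "ry": 0, "rz": 0, "fingers": -1}, {"dx": 0, "dy": -10, "dz": 0, "rx": 0, "ry": 0, "rz": 0, "fingers": -1}, {"dx": 0, "dy": -10, "dz": 0, "rx": 0, "ry": 0, "rz": 0, "fingers": -1}, {"dx": 0, "dy": -6, "dz": 0, "rx": 0, "ry": 0, "rz": 0, "fingers": -1}, {"dx": 0, "dy": -3, "dz": 0, "rx": 0, "ry": 0, "rz": 0, "fingers": -1}, {"dx": 0, "dy": -1, "dz": 0, "rx": 0, "ry": 0, "rz": 0, "fingers": -1}])

```text
time_s: 26.0
tool_pos: [0.4926, 0.2066, 0.1279]
orientation: [0.0, 0.599, 0.801, 0.0]
ft_force: [-0.5, -0.7, -2.8]
width: 0.0297
```

```bash
python3 chk.py 2
```

```text
t 26.1 tcp [0.4929 0.2067 0.1278] hold [-0.0339 -0.0045] F [ 0.16 -0.22 -2.06] tq [-0.083  0.031  0.042] yaw 16.39 tilt [0.0005 0.0002] w 0.0297
```

Call:
carry_out(commands=[{"dx": 0, "dy": 0, "dz": 3, "rx": 0, "ry": 0, "rz": 0, "fingers": -1}, {"dx": 0, "dy": 0, "dz": 4, "rx": 0, "ry": 0, "rz": 0, "fingers": -1}, {"dx": 0, "dy": 0, "dz": 3, "rx": 0, "ry": 0, "rz": 0, "fingers": -1}, {"dx": 0, "dy": 0, "dz": 1.2, "rx": 0, "ry": 0, "rz": 0, "fingers": -1}, {"dx": 0, "dy": 0, "dz": 0.5, "rx": 0, "ry": 0, "rz": 0, "fingers": -1}, {"dx": 0, "dy": 0, "dz": 0.4, "rx": 0, "ry": 0, "rz": 0, "fingers": -1}, {"dx": 0, "dy": 0, "dz": 0.3, "rx": 0, "ry": 0, "rz": 0, "fingers": -1}, {"dx": 0, "dy": 0, "dz": 0.3, "rx": 0, "ry": 0, "rz": 0, "fingers": -1}, {"dx": 0, "dy": 0, "dz": 0.2, "rx": 0, "ry": 0, "rz": 0, "fingers": -1}, {"dx": 0, "dy": 0, "dz": 0, "rx": 0, "ry": 0, "rz": 0, "fingers": -1}])

```text
time_s: 27.1
tool_pos: [0.493, 0.2067, 0.1151]
orientation: [0.0, 0.599, 0.801, 0.0]
ft_force: [0.2, 0.7, -0.5]
width: 0.0297
```

```bash
python3 chk.py 3
```

```text
t 27.25 tcp [0.493  0.2067 0.1151] hold [-0.0338 -0.0045] F [-0.79  0.06 -0.04] tq [-0.068 -0.051  0.008] yaw 16.39 tilt [0.0007 0.0004] w 0.0297
```

Call:
carry_out(commands=[{"dx": 0, "dy": 0, "dz": 0.2, "rx": 0, "ry": 0, "rz": 0, "fingers": -1}, {"dx": 0, "dy": 0, "dz": 0.1, "rx": 0, "ry": 0, "rz": 0, "fingers": -1}, {"dx": 0, "dy": 0, "dz": 0, "rx": 0, "ry": 0, "rz": 0, "fingers": -1}, {"dx": 0, "dy": 2, "dz": 0, "rx": 0, "ry": 0, "rz": 0, "fingers": -1}, {"dx": 0, "dy": 4, "dz": 0, "rx": 0, "ry": 0, "rz": 0, "fingers": -1}, {"dx": 0, "dy": 4, "dz": 0, "rx": 0, "ry": 0, "rz": 0, "fingers": -1}, {"dx": 0, "dy": 4, "dz": 0, "rx": 0, "ry": 0, "rz": 0, "fingers": -1}, {"dx": 0, "dy": 4, "dz": 0, "rx": 0, "ry": 0, "rz": 0, "fingers": -1}, {"dx": 0, "dy": 4, "dz": 0, "rx": 0, "ry": 0, "rz": 0, "fingers": -1}, {"dx": 0, "dy": 4, "dz": 0, "rx": 0, "ry": 0, "rz": 0, "fingers": -1}])

```text
time_s: 28.25
tool_pos: [0.5169, 0.214, 0.1145]
orientation: [-0.001, 0.599, 0.801, -0.001]
ft_force: [-4.4, -0.8, 4.6]
width: 0.0296
```

Call:
carry_out(commands=[{"dx": 0, "dy": 4, "dz": 0, "rx": 0, "ry": 0, "rz": 0, "fingers": -1}, {"dx": 0, "dy": 4, "dz": 0, "rx": 0, "ry": 0, "rz": 0, "fingers": -1}, {"dx": 0, "dy": 4, "dz": 0, "rx": 0, "ry": 0, "rz": 0, "fingers": -1}, {"dx": 0, "dy": 4, "dz": 0, "rx": 0, "ry": 0, "rz": 0, "fingers": -1}, {"dx": 0, "dy": 4, "dz": 0, "rx": 0, "ry": 0, "rz": 0, "fingers": -1}, {"dx": 0, "dy": 4, "dz": 0, "rx": 0, "ry": 0, "rz": 0, "fingers": -1}, {"dx": 0, "dy": 4, "dz": 0, "rx": 0, "ry": 0, "rz": 0, "fingers": -1}, {"dx": 0, "dy": 4, "dz": 0, "rx": 0, "ry": 0, "rz": 0, "fingers": -1}, {"dx": 0, "dy": 4, "dz": 0, "rx": 0, "ry": 0, "rz": 0, "fingers": -1}, {"dx": 0, "dy": 2, "dz": 0, "rx": 0, "ry": 0, "rz": 0, "fingers": -1}])

```text
time_s: 29.25
tool_pos: [0.5532, 0.2246, 0.1143]
orientation: [-0.001, 0.599, 0.801, -0.001]
ft_force: [-4.3, -0.8, 5.2]
width: 0.0299
```

```bash
python3 chk.py 2
```

```text
t 29.35 tcp [0.5532 0.2246 0.1143] hold [ 0.0291 -0.0046] F [-4.16 -1.42  6.17] tq [-0.47   1.246  0.011] yaw 16.4 tilt [-0.003  -0.0007] w 0.0298
```

Call:
carry_out(commands=[{"dx": 0, "dy": 0.5, "dz": -0.2, "rx": 0, "ry": 0, "rz": 0, "fingers": -1}, {"dx": 0, "dy": 0.5, "dz": -0.2, "rx": 0, "ry": 0, "rz": 0, "fingers": -1}, {"dx": 0, "dy": 0.5, "dz": -0.2, "rx": 0, "ry": 0, "rz": 0, "fingers": -1}, {"dx": 0, "dy": 0.5, "dz": -0.2, "rx": 0, "ry": 0, "rz": 0, "fingers": -1}, {"dx": 0, "dy": 0, "dz": -0.2, "rx": 0, "ry": 0, "rz": 0, "fingers": -1}, {"dx": 0, "dy": 0, "dz": -0.2, "rx": 0, "ry": 0, "rz": 0, "fingers": -1}, {"dx": 0, "dy": 0, "dz": -3, "rx": 0, "ry": 0, "rz": 0, "fingers": -1}, {"dx": 0, "dy": 0, "dz": -10, "rx": 0, "ry": 0, "rz": 0, "fingers": -1}, {"dx": 0, "dy": 0, "dz": -20, "rx": 0, "ry": 0, "rz": 0, "fingers": -1}, {"dx": 0, "dy": 0, "dz": -20, "rx": 0, "ry": 0, "rz": 0, "fingers": -1}])

```text
time_s: 30.35
tool_pos: [0.5562, 0.225, 0.1695]
orientation: [0.0, 0.599, 0.801, 0.0]
ft_force: [1.4, 0.9, -2.5]
width: 0.03
```

```bash
python3 chk.py 1; python3 plan.py .552 .01 .17 5 10 -1
```

```text
t 30.4 tcp [0.5583 0.2259 0.1737] hold [ 0.0344 -0.0049] F [ 1.89 -0.23  1.01] tq [-0.062 -0.094 -0.005] yaw 16.37 tilt [0.006  0.0031] w 0.03
[{"dx": -20.5, "dy": -6.7, "dz": 0.4, "rx": 0, "ry": 0, "rz": 1.1, "fingers": -1.0}, {"dx": -20.7, "dy": -6.3, "dz": 0.4, "rx": 0, "ry": 0, "rz": 1.1, "fingers": -1.0}, {"dx": -20.8, "dy": -5.9, "dz": 0.4, "rx": 0, "ry": 0, "rz": 1.1, "fingers": -1.0}, {"dx": -20.9, "dy": -5.5, "dz": 0.4, "rx": 0, "ry": 0, "rz": 1.2, "fingers": -1.0}, {"dx": -21.0, "dy": -5.1, "dz": 0.4, "rx": 0, "ry": 0, "rz": 1.1, "fingers": -1.0}, {"dx": -21.1, "dy": -4.6, "dz": 0.3, "rx": 0, "ry": 0, "rz": 1.2, "fingers": -1.0}, {"dx": -21.2, "dy": -4.2, "dz": 0.4, "rx": 0, "ry": 0, "rz": 1.1, "fingers": -1.0}, {"dx": -21.2, "dy": -3.8, "dz": 0.3, "rx": 0, "ry": 0, "rz": 1.2, "fingers": -1.0}, {"dx": -21.3, "dy": -3.4, "dz": 0.4, "rx": 0, "ry": 0, "rz": 1.1, "fingers": -1.0}, {"dx": -21.4, "dy": -2.9, "dz": 0.3, "rx": 0, "ry": 0, "rz": 1.2, "fingers": -1.0}]
start yaw 16.37 end [0.552 0.01  0.17 ] 4.97
```

Call:
carry_out(commands=[{"dx": -8, "dy": -2.5, "dz": 0.4, "rx": 0, "ry": 0, "rz": 1.1, "fingers": -1}, {"dx": -17, "dy": -5.5, "dz": 0.4, "rx": 0, "ry": 0, "rz": 1.1, "fingers": -1}, {"dx": -24, "dy": -7, "dz": 0.4, "rx": 0, "ry": 0, "rz": 1.1, "fingers": -1}, {"dx": -27, "dy": -7, "dz": 0.4, "rx": 0, "ry": 0, "rz": 1.2, "fingers": -1}, {"dx": -28, "dy": -7, "dz": 0.4, "rx": 0, "ry": 0, "rz": 1.1, "fingers": -1}, {"dx": -28, "dy": -6.5, "dz": 0.4, "rx": 0, "ry": 0, "rz": 1.2, "fingers": -1}, {"dx": -28, "dy": -6, "dz": 0.4, "rx": 0, "ry": 0, "rz": 1.1, "fingers": -1}, {"dx": -24, "dy": -4, "dz": 0.4, "rx": 0, "ry": 0, "rz": 1.2, "fingers": -1}, {"dx": -17, "dy": -2.5, "dz": 0.4, "rx": 0, "ry": 0, "rz": 1.1, "fingers": -1}, {"dx": -8, "dy": -1, "dz": 0.4, "rx": 0, "ry": 0, "rz": 1.2, "fingers": -1}])

```text
time_s: 31.4
tool_pos: [0.549, 0.0076, 0.1648]
orientation: [0.0, 0.677, 0.736, 0.0]
ft_force: [0.4, 0.7, -2.9]
width: 0.0299
```

```bash
python3 chk.py 1; python3 plan.py .5495 -.200 .10 -6.9 10 -1
```

```text
t 31.45 tcp [0.549  0.0074 0.1647] hold [-0.0373 -0.2115] F [ 0.31 -1.21 -3.15] tq [-0.213  0.107 -0.051] yaw 4.67 tilt [ 0.0002 -0.0006] w 0.0298
[{"dx": -20.7, "dy": -1.6, "dz": 6.5, "rx": 0, "ry": 0, "rz": 1.2, "fingers": -1.0}, {"dx": -20.7, "dy": -1.2, "dz": 6.5, "rx": 0, "ry": 0, "rz": 1.2, "fingers": -1.0}, {"dx": -20.7, "dy": -0.8, "dz": 6.5, "rx": 0, "ry": 0, "rz": 1.1, "fingers": -1.0}, {"dx": -20.7, "dy": -0.4, "dz": 6.5, "rx": 0, "ry": 0, "rz": 1.2, "fingers": -1.0}, {"dx": -20.7, "dy": 0.1, "dz": 6.4, "rx": 0, "ry": 0, "rz": 1.1, "fingers": -1.0}, {"dx": -20.7, "dy": 0.5, "dz": 6.5, "rx": 0, "ry": 0, "rz": 1.2, "fingers": -1.0}, {"dx": -20.7, "dy": 0.9, "dz": 6.4, "rx": 0, "ry": 0, "rz": 1.1, "fingers": -1.0}, {"dx": -20.7, "dy": 1.3, "dz": 6.5, "rx": 0, "ry": 0, "rz": 1.2, "fingers": -1.0}, {"dx": -20.7, "dy": 1.7, "dz": 6.4, "rx": 0, "ry": 0, "rz": 1.1, "fingers": -1.0}, {"dx": -20.7, "dy": 2.1, "dz": 6.5, "rx": 0, "ry": 0, "rz": 1.2, "fingers": -1.0}]
start yaw 4.67 end [ 0.5495 -0.2     0.1   ] -6.93
```

Call:
carry_out(commands=[{"dx": -8, "dy": -0.6, "dz": 0, "rx": 0, "ry": 0, "rz": 1.2, "fingers": -1}, {"dx": -17, "dy": -1.2, "dz": 4, "rx": 0, "ry": 0, "rz": 1.2, "fingers": -1}, {"dx": -24, "dy": -1, "dz": 6, "rx": 0, "ry": 0, "rz": 1.1, "fingers": -1}, {"dx": -26, "dy": -0.5, "dz": 8, "rx": 0, "ry": 0, "rz": 1.2, "fingers": -1}, {"dx": -27, "dy": 0.1, "dz": 8, "rx": 0, "ry": 0, "rz": 1.1, "fingers": -1}, {"dx": -27, "dy": 0.7, "dz": 8, "rx": 0, "ry": 0, "rz": 1.2, "fingers": -1}, {"dx": -27, "dy": 1.2, "dz": 8, "rx": 0, "ry": 0, "rz": 1.1, "fingers": -1}, {"dx": -24, "dy": 1.6, "dz": 8, "rx": 0, "ry": 0, "rz": 1.2, "fingers": -1}, {"dx": -17, "dy": 1.6, "dz": 8, "rx": 0, "ry": 0, "rz": 1.1, "fingers": -1}, {"dx": -8, "dy": 1, "dz": 6, "rx": 0, "ry": 0, "rz": 1.2, "fingers": -1}])

```text
time_s: 32.45
tool_pos: [0.5504, -0.197, 0.0999]
orientation: [0.0, 0.748, 0.664, -0.001]
ft_force: [0.8, -0.4, -2.6]
width: 0.0302
```

```bash
python3 chk.py 2;python3 - <<'E'
from h import *
im=read_camera("side");cv2.imwrite("pics/s10.png",cv2.resize(im[150:330,280:460,::-1],None,fx=3,fy=3,interpolation=cv2.INTER_CUBIC));
E
python3 plan.py .551 -.197 .035 -6.9 10 -1
```

```text
t 32.55 tcp [ 0.5501 -0.1957  0.0995] hold [-0.0946 -0.4063] F [ 0.41 -0.82 -2.41] tq [-0.053  0.025  0.051] yaw -6.73 tilt [-0.0021 -0.0001] w 0.0295
[{"dx": -0.3, "dy": 0.1, "dz": 6.5, "rx": 0, "ry": 0, "rz": 0.0, "fingers": -1.0}, {"dx": -0.3, "dy": 0.0, "dz": 6.5, "rx": 0, "ry": 0, "rz": 0.0, "fingers": -1.0}, {"dx": -0.2, "dy": 0.1, "dz": 6.5, "rx": 0, "ry": 0, "rz": 0.0, "fingers": -1.0}, {"dx": -0.3, "dy": 0.0, "dz": 6.5, "rx": 0, "ry": 0, "rz": 0.0, "fingers": -1.0}, {"dx": -0.2, "dy": 0.1, "dz": 6.5, "rx": 0, "ry": 0, "rz": 0.0, "fingers": -1.0}, {"dx": -0.3, "dy": 0.0, "dz": 6.5, "rx": 0, "ry": 0, "rz": 0.1, "fingers": -1.0}, {"dx": -0.2, "dy": 0.1, "dz": 6.5, "rx": 0, "ry": 0, "rz": 0.0, "fingers": -1.0}, {"dx": -0.3, "dy": 0.0, "dz": 6.5, "rx": 0, "ry": 0, "rz": 0.1, "fingers": -1.0}, {"dx": -0.2, "dy": 0.1, "dz": 6.5, "rx": 0, "ry": 0, "rz": 0.0, "fingers": -1.0}, {"dx": -0.3, "dy": 0.0, "dz": 6.5, "rx": 0, "ry": 0, "rz": 0.1, "fingers": -1.0}]
start yaw -6.62 end [ 0.551 -0.197  0.035] -6.92
```

View pics/s10.png

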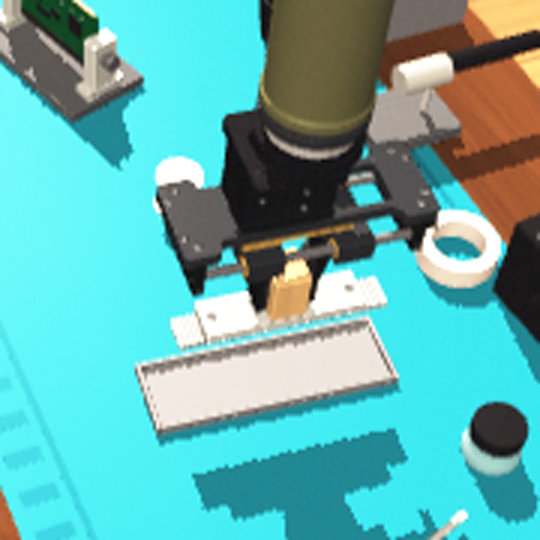

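Aligned over the tray. Lower to ~0.027.

Call:
carry_out(commands=[{"dx": -0.2, "dy": 0, "dz": 8, "rx": 0, "ry": 0, "rz": 0, "fingers": -1}, {"dx": -0.2, "dy": 0, "dz": 12, "rx": 0, "ry": 0, "rz": 0, "fingers": -1}, {"dx": -0.2, "dy": 0, "dz": 12, "rx": 0, "ry": 0, "rz": 0, "fingers": -1}, {"dx": -0.2, "dy": 0, "dz": 12, "rx": 0, "ry": 0, "rz": 0, "fingers": -1}, {"dx": -0.2, "dy": 0, "dz": 11, "rx": 0, "ry": 0, "rz": 0, "fingers": -1}, {"dx": 0, "dy": 0, "dz": 8, "rx": 0, "ry": 0, "rz": 0, "fingers": -1}, {"dx": 0, "dy": 0, "dz": 5, "rx": 0, "ry": 0, "rz": 0, "fingers": -1}, {"dx": 0, "dy": 0, "dz": 3, "rx": 0, "ry": 0, "rz": 0, "fingers": -1}, {"dx": 0, "dy": 0, "dz": 2, "rx": 0, "ry": 0, "rz": 0, "fingers": -1}, {"dx": 0, "dy": 0, "dz": 0, "rx": 0, "ry": 0, "rz": 0, "fingers": -1}])

```text
time_s: 33.6
tool_pos: [0.551, -0.196, 0.0277]
orientation: [0.0, 0.747, 0.665, 0.0]
ft_force: [0.8, 0.9, -2.1]
width: 0.0299
```

```bash
python3 chk.py 2
```

```text
t 33.7 tcp [ 0.5512 -0.196   0.028 ] hold [-0.0937 -0.407 ] F [ 0.3  -0.18 -1.95] tq [-0.059  0.094  0.057] yaw -6.61 tilt [ 0.0008 -0.    ] w 0.0297
```

Call:
carry_out(commands=[{"dx": 0, "dy": 0, "dz": 1, "rx": 0, "ry": 0, "rz": 0, "fingers": -1}, {"dx": 0, "dy": 0, "dz": 1, "rx": 0, "ry": 0, "rz": 0, "fingers": -1}, {"dx": 0, "dy": 0, "dz": 1, "rx": 0, "ry": 0, "rz": 0, "fingers": -1}, {"dx": 0, "dy": 0, "dz": 0.5, "rx": 0, "ry": 0, "rz": 0, "fingers": -1}, {"dx": 0, "dy": 0, "dz": 0.2, "rx": 0, "ry": 0, "rz": 0, "fingers": -1}, {"dx": 0, "dy": 0, "dz": 0.2, "rx": 0, "ry": 0, "rz": 0, "fingers": -1}, {"dx": 0, "dy": 0, "dz": 0, "rx": 0, "ry": 0, "rz": 0, "fingers": -1}, {"dx": 0, "dy": 0, "dz": 0, "rx": 0, "ry": 0, "rz": 0, "fingers": -1}, {"dx": 0, "dy": 0, "dz": 0, "rx": 0, "ry": 0, "rz": 0, "fingers": -1}, {"dx": 0, "dy": 0, "dz": 0, "rx": 0, "ry": 0, "rz": 0, "fingers": -1}])

```text
time_s: 34.7
tool_pos: [0.5508, -0.1959, 0.024]
orientation: [-0.0, 0.747, 0.665, 0.0]
ft_force: [-3.2, 2.2, 3.7]
width: 0.0299
```

```bash
python3 chk.py 2
```

```text
t 34.8 tcp [ 0.5508 -0.1959  0.024 ] hold [-0.094  -0.4067] F [-3.36  1.72  4.8 ] tq [0.231 0.671 0.046] yaw -6.62 tilt [-0.0001  0.0004] w 0.0302
```

Call:
carry_out(commands=[{"dx": 0, "dy": 0, "dz": -0.3, "rx": 0, "ry": 0, "rz": 0, "fingers": -1}, {"dx": 0, "dy": 0, "dz": -0.3, "rx": 0, "ry": 0, "rz": 0, "fingers": -1}, {"dx": 0, "dy": 0, "dz": 0, "rx": 0, "ry": 0, "rz": 0, "fingers": 0}, {"dx": 0, "dy": 0, "dz": 0, "rx": 0, "ry": 0, "rz": 0, "fingers": 0.5}, {"dx": 0, "dy": 0, "dz": 0, "rx": 0, "ry": 0, "rz": 0, "fingers": 1}, {"dx": 0, "dy": 0, "dz": 0, "rx": 0, "ry": 0, "rz": 0, "fingers": 1}, {"dx": 0, "dy": 0, "dz": 0, "rx": 0, "ry": 0, "rz": 0, "fingers": 1}, {"dx": 0, "dy": 0, "dz": 0, "rx": 0, "ry": 0, "rz": 0, "fingers": 1}, {"dx": 0, "dy": 0, "dz": 0, "rx": 0, "ry": 0, "rz": 0, "fingers": 1}, {"dx": 0, "dy": 0, "dz": -2, "rx": 0, "ry": 0, "rz": 0, "fingers": 1}])

```text
time_s: 35.8
tool_pos: [0.5507, -0.1959, 0.0262]
orientation: [-0.0, 0.747, 0.665, -0.0]
ft_force: [-0.8, 0.2, 0.2]
width: 0.0838
```

```bash
python3 chk.py 1
```

```text
t 35.85 tcp [ 0.551  -0.196   0.0267] hold [-0.0939 -0.4069] F [ 0.22 -0.49 -0.48] tq [-0.132  0.075  0.016] yaw -6.62 tilt [0.0003 0.    ] w 0.085
```

Released; rise 150 mm.

Call:
carry_out(commands=[{"dx": 0, "dy": 0, "dz": -5, "rx": 0, "ry": 0, "rz": 0, "fingers": 1}, {"dx": 0, "dy": 0, "dz": -10, "rx": 0, "ry": 0, "rz": 0, "fingers": 1}, {"dx": 0, "dy": 0, "dz": -20, "rx": 0, "ry": 0, "rz": 0, "fingers": 1}, {"dx": 0, "dy": 0, "dz": -20, "rx": 0, "ry": 0, "rz": 0, "fingers": 1}, {"dx": 0, "dy": 0, "dz": -20, "rx": 0, "ry": 0, "rz": 0, "fingers": 1}, {"dx": 0, "dy": 0, "dz": -20, "rx": 0, "ry": 0, "rz": 0, "fingers": 1}, {"dx": 0, "dy": 0, "dz": -20, "rx": 0, "ry": 0, "rz": 0, "fingers": 1}, {"dx": 0, "dy": 0, "dz": -20, "rx": 0, "ry": 0, "rz": 0, "fingers": 1}, {"dx": 0, "dy": 0, "dz": -10, "rx": 0, "ry": 0, "rz": 0, "fingers": 1}, {"dx": 0, "dy": 0, "dz": -5, "rx": 0, "ry": 0, "rz": 0, "fingers": 1}])

```text
time_s: 36.85
tool_pos: [0.5514, -0.1962, 0.1779]
orientation: [0.001, 0.747, 0.665, 0.001]
ft_force: [-0.0, -0.1, -0.7]
width: 0.0869
```

```bash
python3 chk.py 1;python3 - <<'E'
from h import *
im=read_camera("side");cv2.imwrite("pics/s11.png",im[:,:,::-1])
im=read_camera("wrist");cv2.imwrite("pics/w11.png",im[:,:,::-1])
E
```

```text
t 36.9 tcp [ 0.5514 -0.1962  0.1778] hold [-0.0935 -0.4072] F [0.36 0.43 0.38] tq [-0.135  0.002 -0.024] yaw -6.62 tilt [ 0.0021 -0.    ] w 0.0869
```

View pics/s11.png

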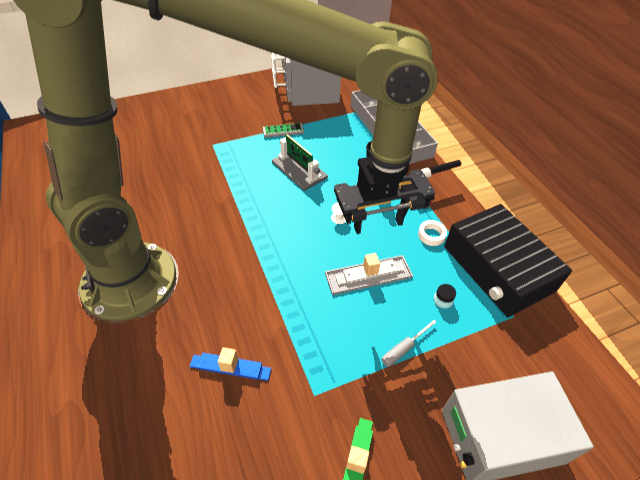

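View pics/w11.png

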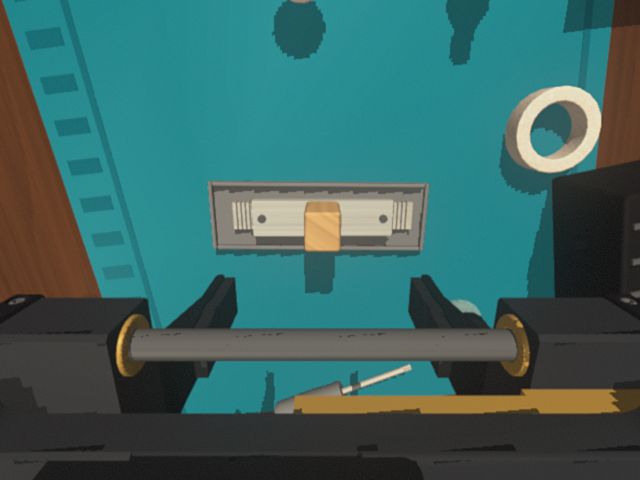

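The file lies flat and straight in the tray: its ends are at about (233,217) and (412,217), inside tray walls spanning (210–428, 182–250). The gripper is clear and the bystanders are unmoved.

```bash
python3 -c "
from cell import workorder
print(workorder.job_done())"
```

```text
the job is handed in; nothing more can be done
None
```

I filed the board edge with three forward strokes, laid the file back in its grey tray and handed the job in at about 37 s. No verdict is reported.

- **File chosen:** I used the white one in the grey tray. I told it apart by colour and place in the top-camera pictures; the blue and green look-alikes were not touched.
- **Strokes:** I found the edge by touch at about 95 mm. Each stroke ran from about 33 mm short of the edge to 29 mm past it, with the file level.
- **Force:** The force readings put the pressing force at about 10 N in the middle of the first stroke. I eased off, and the ends of all three strokes were around 8 to 9 N, against the 7 N asked for. These are spot readings between moves with about 1 N of noise, so I did not see the peaks directly.
- **Drag:** Forward drag was about 4.5 to 5 N, so I estimate the board bent 4 to 5 mm, a little above the 2 to 4 mm you gave. The file was raised about 13 mm for each return.
- **Final check:** The side and wrist pictures show the file flat and straight between the tray walls. The gripper is open and about 150 mm clear. The bystanders in view stand where they were; the black cup and the bottle were hidden by the arm.

One disagreement: the top and wrist cameras differed by about 3 mm on the file's sideways position, which was too small to affect the grasp, strokes or placing.

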